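# Strip the blind plugs from a chromatograph valve block

## Robot

A 7-joint arm with a two-finger parallel gripper is mounted at the origin on the work surface. World frame = base frame: x ahead of the robot, y to its left, z up, the work surface at z = 0. Lengths are in m, angles in rad, forces in N, time in s.
With the tool pointing down it reaches from about 0.425 to 0.825 m from the base axis. Payload 3.6 kg.
Tool frame: the origin (TCP) lies on the centre line of the jaws, within the pads' length; the fingertips stand 17 mm ahead of it and the grasp point (between the pads) lies 2 mm behind it; z points along the fingers, y is the direction in which the jaws open and shut (so a half turn about z gives the same grasp; the last joint's range is limited). The gripper opens to 93 mm and grips with 3 to 60 N. Pads are 15 mm wide; open, the fingers measure 128 mm over their backs; the gripper's body (75 mm by 188 mm) begins 65 mm behind the grasp point.
Start: joints at [-1.264, 0.615, -0.013, 1.423, 0.008, 1.103, -0.04], TCP at [0.213, 0.614, 0.236] pointing down, gripper open.
Joint ranges: [-3.12, 3.12], [-0.3, 2.06], [-1.34, 1.32], [0.26, 2.42], [-1.36, 4.5], [0.01, 1.98], [-2.84, 2.84]. Speed limits (rad/s): [2.79, 2.79, 3.14, 3.14, 3.14, 3.14, 3.14].

## Interface

Orientations are given as a 3x3 rotation matrix whose columns are the frame's x, y, z axes.
In Python, from workcell import robot, read_camera, camera_info, close_job, boxes_of, pinpoint gives the robot as it stands.
- The arm moves only by the shell command python3 -m pendant 'ROWS' [OPENING]. ROWS is JSON, a list of rows, each a list of 2 entries, a list of its own where there are three numbers: the shift along the tool's x, y, z scaled (see below), then the turn, a rotation vector about the tool's x, y, z scaled (see below). In form: [[[x, y, z], [ax, ay, az]], ...]. A call has 1 to 12 rows; each row is the pose to reach, as a shift and turn from the pose commanded when the call began, along the tool's axes at that moment, turning the shorter way round; what a row does not reach only later rows make up. The controller multiplies each number of a shift by 1 m and each number of a turn by pi rad. A row lasts 1/12 s, in which the tool goes at most 41.7 mm and 7.16 degrees, less where a joint would pass 70% of its speed; a pose out of reach is approached as far as the arm can. A call with a number of a shift or a turn outside -1 to 1 is refused whole. A call with a gripper value outside its range is refused whole. OPENING is the opening in per cent of the stroke, from 0 (shut) to 100 (fully open), set as the call begins (- or left out, the last holds). The fingers move at their own pace and stop on an object; the grip force is fixed at half the most. Time passes only in rows, so rows that repeat a pose let the fingers close. It gives the time, the measured TCP pose, the force and the opening at its end, in the units of the state.
- robot.sense(): the state, without advancing time (a new reading comes with each control period).
- read_camera(name): name is "scene" or "side" or "wrist"; returns the picture (480x640x3 uint8, blue, green, red); there is no depth.
- camera_info(name): a dict with "fx", "fy", "cx", "cy" (pixels), "eye" and "orientation" of the camera in the world; the wrist camera has in their place "T_tool_cam" (4x4, takes a point from camera to tool coordinates, whose origin is the TCP and whose axes are the flange's). Camera axes: x right, y down, z forward; pixel columns grow to the right and rows downward; lengths in m; the calibration is good to about 2 mm. A picture is of the moment at which its call begins: read the wrist's pose just before it. camera_info takes no time and is no camera call.
- close_job(): hands the job in, once; it reports no verdict.
Trained networks look in the newest picture that a camera, given by its name, has taken for a name from the list of things; names that differ only in an ending like _2 or _b are one class to them, and where a whole thing is asked for, a point or a joint stands for the part that bears it (a point fixed in the world has none). Each returns a list of dicts, best first, with "p" (0 to 1); they miss things now and then, are a little off and sometimes report something else, mostly with a low value. They report only what shows in the picture. A call takes as long as a camera call. They do not tell look-alikes from the thing itself.
- boxes_of(camera, label): "box" ([left, top, right, bottom] in pixels, round what is visible of it).
- pinpoint(camera, label): "location" ([column, row] in pixels: a listed point, or the origin of a listed thing).
The state is a dict: "t": time; "joint_positions": joint angles; "joint_velocities": joint speeds; "joint_efforts": joint torques, N m; "ee_pos": TCP position; "tool_rot": TCP orientation; "force": force on the tool from outside, world axes, zero at the start; "torque": the same for the moment, N m; "width": finger opening in m.
Only numpy, scipy, OpenCV 4.12 (cv2) and the standard library are available. Lean on these libraries where they do the work, as an engineer would, in place of code of your own. Each camera call takes 0.05 s, during which the arm holds its last target. There are 200 camera calls.

## Task

Swing the hinged hold-down bar up, slide the valve block out from under it almost to the cradle's front stop, then take the puller rod from its stand and thread it into each blind plug in turn (foot down the slot until the collar sits, a quarter turn clockwise), draw the plug straight up with the rod, not with the fingers, and stand it upright on the floor of the white tray. When every plug stands in the tray and is off the rod, put the rod back upright in its stand with its collar down on it. Slide the emptied block all the way back in, lower the hold-down bar fully over it, and leave the bottle and the jar alone.

Things in the scene. Friction and masses are not known exactly. Their poses are not given: they have to be found in the camera images.
- cradle_mid (a point): Fixed grey cradle plate, 250 x 250 x 12 mm; point: centre of its top face. Its front (-x side) faces the robot, z up. Side guides 12 mm high at y = +-107 mm let the block slide only along x; a front stop ridge 8 mm high is centred at x = -121. The block's centre is at x = about +50 as found, -80 against that stop, +59 against the rear stop.
- bar (a joint): Angle of the steel hold-down bar, a 257 mm wide frame hinged along y at the cradle's rear. 0: down over the block, two lips before the block's front keep it from sliding. Grows as the front swings up and back, to a limit of 1.35 rad. Stiff: 4 to 6 N at the handle; stays where it is left. Up means past 1.1. Up, it still overhangs the docked block's plugs.
- bar_handle (a point): Middle of the bar's black round handle, 14 mm diameter, along the cradle's y, free for 90 mm between two stays. With the bar down it lies 135 mm in front of (towards -x) and 35 mm above the hinge axis, 98 mm above the cradle plate; it turns with the bar.
- bar_hinge (a point): Point on the hinge axis of the bar, at the middle of its width, 63 mm above the cradle plate. Axes as the cradle's; the bar turns about y.
- block_mid (a point): Centre (half-way up) of the loose aluminium valve block, 74 (x) x 202 (y) x 50 mm, about 0.9 kg, lying on the cradle plate, axes as the cradle's. Three square pockets 54 x 54 mm, 40 deep, open on top, centred at y = -64, 0 and +64; each holds one plug or none.
- block_fin (a point): Grip point on the block's dark pull fin, which stands out 40 mm from the middle of its front face: 16 mm thick (y), 38 mm high; its top is 16 mm above this point. Pinch it from above across its thickness (fingers closing along y) and draw it towards the cradle's -x.
- rod_handle (a point): Middle of the grey bar handle of the loose puller rod (0.2 kg, 115 mm tall, upright in its stand). The handle is 70 (x) x 16 (y) x 30 (z) mm: pinch it across y from above. z points up the rod. The rod's foot (lug) is exactly in line with the handle, along x.
- rod_foot (a point): Underside of the rod's foot, 100 mm below the handle's middle on the rod's axis. The foot is a cross lug 32 (x) x 9 (y) x 9 (z) mm on a stem of 10 mm diameter; a round collar of 40 mm diameter has its underside 22 mm above this point and its top 30 mm above.
- stand_hole (a point): Fixed grey stand, 100 x 70 x 40 mm high, the rod's home; this point is the centre of its top face and of an oblong hole 42 (x) x 20 (y) mm, 32 deep. The rod's foot hangs in it with the lug along x (either way round) and the collar rests on the top, so the foot is then 22 mm below this point.
- tray_floor (a point): Loose white tray, outer 250 (x) x 120 (y) x 28 mm, walls 5 mm, 0.7 kg; this point is the middle of its inner floor, 5 mm above its underside. Room for three plugs in a row along x, at about -75, 0 and +75. It may be knocked aside during the work.
- plug1_mid (a point): Centre of a loose brass blind plug, 50 x 50 x 40 mm, 0.15 kg (None if absent), flush in a pocket of the block with 2 mm play all round. Its 8 mm thick top plate has a slot 38 (x) x 14 (y) mm, opening into a hollow 20 mm deep, 42 mm square. x is along the slot, which may lie along or across the block.
- plug2_mid (a point): Another plug like plug1 (None if absent). Threading, any plug: lug along the slot (either way round), lower until the collar sits on the plug; the foot is then 2 mm below the plug's centre, the lug 5 mm below the plate. Turn 90 degrees clockwise seen from above, to an inner stop (10 degrees play; the other way is blocked): the lug is caught and the plug lifts, hanging 5 mm below the collar.
- plug3_mid (a point): Another plug like plug1 (None if absent). Unthreading, any plug: with the plug standing, have the collar 2 to 3 mm above its top, so that the lug is free inside, turn the rod back 90 degrees anticlockwise until the lug is along the slot, and lift straight out.
- bottle_mid (a point): Bystander: amber bottle, 66 mm diameter, 160 mm tall, centre. Leave alone.
- jar_mid (a point): Bystander: white jar, 72 mm diameter, 90 mm tall, centre. Leave alone.
Not all that is in view belongs to the job. Leave any brown or purple look-alike of the part that bears plug3_mid alone.

How it is judged:
By the outcome, as a careful person would: the job done as asked, in the order asked, and still so for the second after the job is handed in, with the robot touching nothing.
Of plug1, plug2, plug3 only 2 to 3 are there at a start; the rules pass over those that are not, and their reading is None.
At some moment in a run one of tray may be knocked a few centimetres aside while the robot is not near it.
It also fails if it takes over 210 s, if anything falls off the work surface, if the arm or the gripper's body presses on something with over 40 N, if the wrist force passes 120 N, or if a joint passes its speed limit or range.

## Working session

There is one attempt and no reset: what is moved stays moved. The work goes in short steps, Python scripts to look and compute and a shell command to move; the robot and the scene stay as the last step left them, time stands still between calls to the robot, and variables do not carry over. Pictures are saved under pics/ and viewed, about 12 in all and at most 16, crops included, and the job is handed in when it is done.

```bash
mkdir -p pics; ls; cat > h.py <<'E'
import numpy as np, cv2
from workcell import robot, read_camera, camera_info, close_job, boxes_of, pinpoint
def ray(cam,px,pose=None):
    i=camera_info(cam)
    d=np.array([(px[0]-i['cx'])/i['fx'],(px[1]-i['cy'])/i['fy'],1.])
    if cam=='wrist':
        s=pose; R=np.array(s['tool_rot']); p=np.array(s['ee_pos']); T=np.array(i['T_tool_cam'])
        return p+R@T[:3,3], R@T[:3,:3]@d
    return np.array(i['eye']),np.array(i['orientation'])@d
def atz(cam,px,z,pose=None):
    e,d=ray(cam,px,pose); return e+d*(z-e[2])/d[2]
def tri(rays):
    A=np.zeros((3,3));b=np.zeros(3)
    for e,d in rays:
        d=d/np.linalg.norm(d);P=np.eye(3)-np.outer(d,d);A+=P;b+=P@e
    x=np.linalg.solve(A,b)
    r=[np.linalg.norm((np.eye(3)-np.outer(d,d)/(d@d))@(x-e)) for e,d in rays]
    return x,max(r)
E
python3 - <<'E'
from h import *
np.set_printoptions(precision=4,suppress=True)
s=robot.sense();print(s)
for c in ['scene','side','wrist']: 
    cv2.imwrite(f'pics/{c}0.png',read_camera(c)); 
    i=camera_info(c); print(c,i)
for n in ['cradle_mid','bar_handle','bar_hinge','block_mid','block_fin','rod_handle','rod_foot','stand_hole','tray_floor','plug1_mid','bottle_mid','jar_mid']:
    L={}
    for c in ['scene','side']:
        L[c]=[(round(d['p'],2),np.round(d['location'],1).tolist()) for d in pinpoint(c,n)[:5]]
    print(n,L)
    if L['scene'] and L['side']:
        print('   ',tri([ray(c,L[c][0][1]) for c in L]))
E
```

```text
pics
{'t': 0.0, 'joint_positions': array([-1.2635,  0.6159, -0.0126,  1.4249,  0.0081,  1.1034, -0.0404]), 'joint_velocities': array([ 0.0004, -0.0002,  0.0007,  0.0023, -0.0002,  0.0001, -0.0001]), 'joint_efforts': array([ -0.0002, -45.8945,   0.2091, -16.5742,  -0.0611,   0.0203,
         0.0002]), 'ee_pos': array([0.2127, 0.6134, 0.2345]), 'tool_rot': array([[-0.9448,  0.3276, -0.0008],
       [ 0.3276,  0.9448, -0.0024],
       [-0.0001, -0.0025, -1.    ]]), 'force': array([-0.448, -0.076,  0.141]), 'torque': array([-0.0446,  0.0045,  0.034 ]), 'width': 0.09289309046585364}
scene {'fx': 529.3451881876294, 'fy': 529.3451881876294, 'cx': 319.5393998186859, 'cy': 239.11430186493524, 'eye': array([ 0.9444, -0.439 ,  0.9042]), 'orientation': array([[ 0.7823,  0.5151, -0.3503],
       [ 0.6228, -0.638 ,  0.4528],
       [ 0.0098, -0.5724, -0.8199]])}
side {'fx': 556.4239666795658, 'fy': 556.4239666795658, 'cx': 316.5622704015559, 'cy': 244.90145814550553, 'eye': array([0.4405, 0.6635, 0.7869]), 'orientation': array([[-0.9688, -0.1725,  0.1778],
       [-0.2477,  0.6784, -0.6916],
     
[... 1509 characters left out ...]
np.float64(0.00019004154034149229))
tray_floor {'scene': [(0.69, [346.8, 151.3])], 'side': [(0.58, [365.0, 459.2])]}
    (array([0.4575, 0.2975, 0.0027]), np.float64(0.005271764185702038))
plug1_mid {'scene': [(0.68, [321.7, 285.9])], 'side': [(0.62, [304.3, 253.4])]}
    (array([ 0.6461, -0.0441,  0.0427]), np.float64(0.00016116203957231614))
bottle_mid {'scene': [(0.73, [427.7, 177.3])], 'side': [(0.93, [224.8, 384.4])]}
    (array([0.6732, 0.2776, 0.0836]), np.float64(0.0030069283324237494))
jar_mid {'scene': [(0.72, [243.6, 385.7]), (0.51, [370.5, 270.2])], 'side': [(0.95, [329.7, 177.1]), (0.49, [304.4, 252.3])]}
    (array([ 0.6583, -0.2771,  0.0449]), np.float64(0.005735782693157688))
```

```bash
python3 - <<'E'
import cv2,numpy as np
a=cv2.imread('pics/scene0.png');b=cv2.imread('pics/side0.png')
cv2.imwrite('pics/both0.png',np.hstack([cv2.resize(a,(400,300)),cv2.resize(b,(400,300))]))
E
```

```text
(no output)
```

View pics/scene0.png

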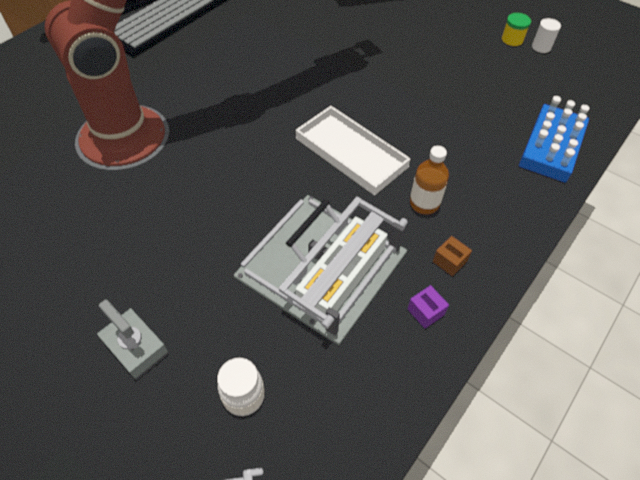

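View pics/side0.png

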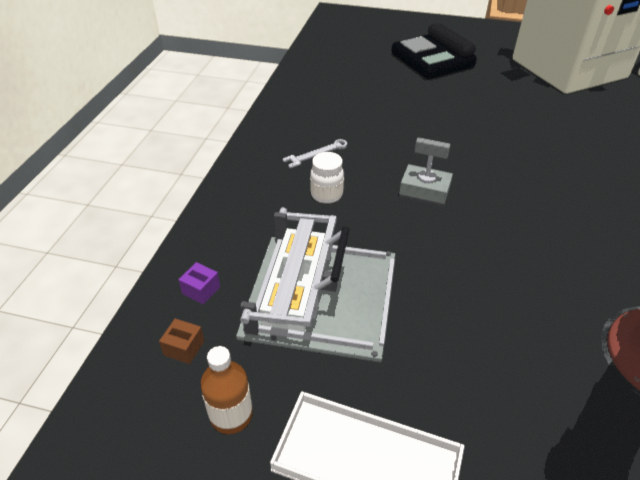

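```bash
python3 - <<'E'
from h import *
np.set_printoptions(precision=4,suppress=True)
def q(c,pts,z): 
    P=np.array([atz(c,p,z) for p in pts]);print(c,P[:,:2].tolist());return P
a=q('scene',[(237,274),(338,338),(405,248),(310,198)],0.012)
b=q('side',[(243,340),(381,354),(396,252)],0.012)
# yaw from edges
def yaw(d): return np.arctan2(d[1],d[0])
print(yaw(a[1]-a[0]),yaw(a[2]-a[3]),yaw(a[3]-a[0])-np.pi/2,yaw(a[2]-a[1])-np.pi/2, a.mean(0))
print(yaw(b[0]-b[1]),yaw(b[1]-b[2])-np.pi/2,(b[0]+b[2])/2)
t=q('scene',[(297,132),(331,108),(408,158),(375,190)],0.028)
print(t.mean(0),yaw(t[2]-t[1]),yaw(t[3]-t[0]))
t=q('side',[(303,397),(463,445)],0.028);print(yaw(t[0]-t[1]))
s=q('scene',[(99,340),(136,310),(166,350),(136,376)],.04);print(s.mean(0))
print(q('side',[(403,181),(411,166),(452,174),(446,197)],.04))
# handle ends
h0=q('scene',[(328,205),(292,243)],.11)
h1=q('side',[(346,231),(334,275)],.11)
r0=q('scene',[(101,303),(127,331)],.13);r1=q('side',[(417,141),(449,147)],.13)
im=cv2.imread('pics/side0.png');c=cv2.imread('pics/scene0.png')
cv2.imwrite('pics/c0.png',np.hstack([cv2.resize(c[185:345,230:420],(400,337),interpolation=2),cv2.resize(im[200:360,225:415],(400,337),interpolation=2)]))
E
```

```text
scene [[0.4891987641091126, -0.11325416160996632], [0.7259897899630751, -0.09677291462110316], [0.7123203258291859, 0.14580740643648993], [0.47920599926187446, 0.12599354687500952]]
side [[0.7010925158150834, 0.15158661223962566], [0.46980886880505807, 0.12181138068485353], [0.4812302341119434, -0.12128281582769418]]
0.06949042732344506 0.08479251948825114 0.04174317960403173 0.056290729293216435 [0.6017 0.0154 0.012 ]
0.12803478752071482 0.04694876566560846 [0.5912 0.0152 0.012 ]
scene [[0.337652502074827, 0.25179399511325984], [0.34862174537845037, 0.3679730533737614], [0.58638763215507, 0.3462031853812586], [0.5826763349323382, 0.22153935666560165]]
[0.4638 0.2969 0.028 ] -0.09130552059078055 -0.12285446447308616
side [[0.5712714708560425, 0.2394729297608898], [0.3301285543919995, 0.2568526261302711]]
-0.07194777977299548
scene [[0.4090066095648015, -0.37252993635844445], [0.4137765459294781, -0.29355913216675045], [0.5141404515281925, -0.31198357683127137], [0.5099033114921532, -0.37501697151928237]]
[ 0.4617 -0.3383  0.04  ]
side [[0.49741202360148196, -0.3127459258478209], [0.4876690991065169, -0.3713361769560568], [0.3963251699352207, -0.36415340077632763], [0.40224257952215414, -0.2807864610454579]]
[[ 0.4974 -0.3127  0.04  ]
 [ 0.4877 -0.3713  0.04  ]
 [ 0.3963 -0.3642  0.04  ]
 [ 0.4022 -0.2808  0.04  ]]
scene [[0.5680264906728723, 0.07220954229791676], [0.5714569895232468, -0.038581536636359826]]
side [[0.570324496077258, -0.05255405893503995], [0.5670511959078706, 0.05620992074927511]]
scene [[0.4146042710980774, -0.33608348297031193], [0.4868036656770153, -0.3420531298100564]]
side [[0.4812075506871768, -0.33654488964846485], [0.4148435036267042, -0.33093617636775297]]
```

View pics/c0.png

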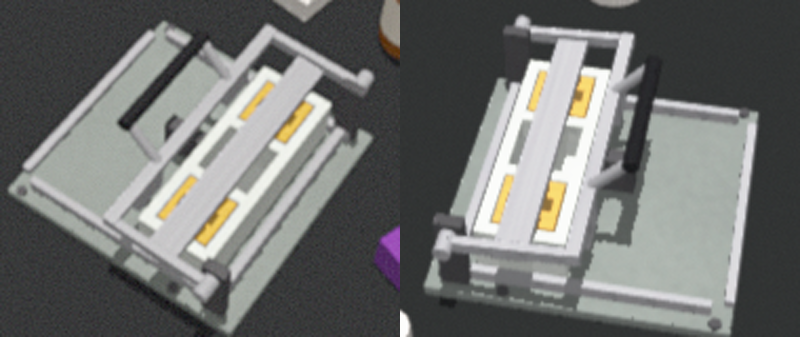

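```bash
cat >> h.py <<'E'
from scipy.spatial.transform import Rotation as Ro
np.set_printoptions(precision=4,suppress=True)
def go(pos,a,frm=None,fa=None):
    """shift (m, tool axes) and turn (/pi) to reach TCP pos, tool y at world azimuth a, z down"""
    Rt=lambda a:np.array([[-np.sin(a),np.cos(a),0],[np.cos(a),np.sin(a),0],[0,0,-1.]])
    s=robot.sense(); p=np.array(s['ee_pos']) if frm is None else np.array(frm)
    R=np.array(s['tool_rot']) if fa is None else Rt(fa)
    d=R.T@(np.array(pos)-p); w=Ro.from_matrix(R.T@Rt(a)).as_rotvec()/np.pi
    print('shift',np.round(d,4),'turn',np.round(w,4),'rows',np.round(max(np.linalg.norm(d)/.0417,np.linalg.norm(w)*180/7.16),1))
def fr(o,yaw,p):
    c,s=np.cos(yaw),np.sin(yaw); return np.array([o[0]+c*p[0]-s*p[1],o[1]+s*p[0]+c*p[1],p[2]])
E
python3 -c "
from h import *
go([.58,.01,.29],.045)
go([.35,.41,.27],.7)"
```

```text
shift [-0.5447 -0.4505 -0.0543] turn [-0.      0.      0.3795] rows 17.0
shift [-0.1963 -0.1479 -0.0344] turn [-0.     0.     0.171] rows 6.0
```

```bash
python3 -m pendant '[[[-0.1,-0.08,-0.02],[0,0,0.1]],[[-0.36,-0.3,-0.05],[0,0,0.38]],[[-0.36,-0.3,-0.05],[0,0,0.38]],[[-0.36,-0.3,-0.05],[0,0,0.38]],[[-0.36,-0.3,-0.05],[0,0,0.38]],[[-0.36,-0.3,-0.05],[0,0,0.38]],[[-0.36,-0.3,-0.05],[0,0,0.38]],[[-0.36,-0.3,-0.05],[0,0,0.38]],[[-0.36,-0.3,-0.05],[0,0,0.38]],[[-0.36,-0.3,-0.05],[0,0,0.38]],[[-0.36,-0.3,-0.05],[0,0,0.38]],[[-0.36,-0.3,-0.05],[0,0,0.38]]]'; python3 -c "
from h import *
go([.58,.01,.29],.045); print(robot.sense()['joint_positions'])"
```

```text
t: 2.35
ee_pos: [0.4585, 0.2055, 0.2871]
tool_rot: [[-0.033, 0.999, 0.004], [0.999, 0.033, -0.003], [-0.003, 0.004, -1.0]]
force: [0.8, -0.5, -0.1]
width: 0.093
shift [-0.1993  0.1151 -0.0018] turn [ 0.0014  0.001  -0.0039] rows 5.5
[-0.745   0.3471  0.3854  1.7738 -0.1433  1.0457 -0.276 ]
```

```bash
python3 -m pendant '[[[-0.2,0.115,0],[0,0,0]],[[-0.2,0.115,0],[0,0,0]],[[-0.2,0.115,0],[0,0,0]],[[-0.2,0.115,0],[0,0,0]],[[-0.2,0.115,0],[0,0,0]],[[-0.2,0.115,0],[0,0,0]],[[-0.2,0.115,0],[0,0,0]],[[-0.2,0.115,0],[0,0,0]]]'; cat > look.py <<'E'
import sys
from h import *
names=sys.argv[2:]; s=robot.sense(); im=read_camera('wrist'); cv2.imwrite('pics/%s.png'%sys.argv[1],im)
Z={'cradle_mid':.012,'bar_handle':.11,'bar_hinge':.075,'block_mid':.037,'block_fin':.04,'plug1_mid':.042,'tray_floor':.005,'rod_handle':.118,'rod_foot':.018,'stand_hole':.04}
for n in names:
    for d in pinpoint('wrist',n)[:4]: print(n,round(d['p'],2),np.round(d['location'],1),atz('wrist',d['location'],Z[n],s))
E
python3 look.py w1 cradle_mid bar_handle bar_hinge block_mid block_fin plug1_mid
```

```text
t: 3.02
ee_pos: [0.5785, 0.0165, 0.2854]
tool_rot: [[-0.04, 0.999, -0.0], [0.999, 0.04, -0.0], [-0.0, -0.0, -1.0]]
force: [-0.5, 0.9, -0.8]
width: 0.0931
cradle_mid 0.84 [339.4 204. ] [0.5981 0.0181 0.012 ]
cradle_mid 0.65 [381.6 470.3] [ 0.6669 -0.3088  0.012 ]
bar_handle 0.95 [303.1 232. ] [0.5651 0.012  0.11  ]
bar_hinge 0.67 [460.8 218.1] [0.7007 0.0211 0.075 ]
block_mid 0.84 [390.5 211.4] [0.646  0.0173 0.037 ]
block_fin 0.9 [331.8 214.6] [0.5899 0.0126 0.04  ]
plug1_mid 0.84 [393.4 273.4] [ 0.6532 -0.0435  0.042 ]
```

View pics/w1.png

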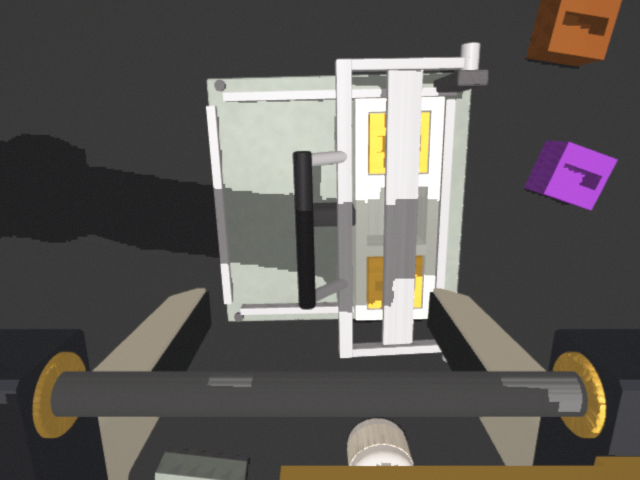

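```bash
python3 - <<'E'
from h import *
s=robot.sense()
def yw(p,q,z):
    a=atz('wrist',p,z,s);b=atz('wrist',q,z,s);d=a-b;print(a,b,'yaw',-np.arctan2(d[0],d[1]),'mid',(a+b)/2)
yw((303,153),(307,304),.11)      # handle
yw((208,82),(229,322),.012)      # front edge
yw((212,108),(226,304),.020)     # front stop
yw((462,80),(455,318),.012)
yw((344,62),(345,355),.08)       # crossbar
def yx(p,q,z):
    a=atz('wrist',p,z,s);b=atz('wrist',q,z,s);d=b-a;print('yawx',np.arctan2(d[1],d[0]),a,b)
yx((208,80),(460,75),.012); yx((229,323),(458,320),.012)
yx((355,99),(445,97),.062); yx((357,320),(436,318),.062)
E
```

```text
[0.5624 0.0762 0.11  ] [ 0.57   -0.0466  0.11  ] yaw 0.06178117013465404 mid [0.5662 0.0148 0.11  ]
[0.4677 0.1315 0.012 ] [ 0.4843 -0.1148  0.012 ] yaw 0.06749617149746505 mid [0.476  0.0084 0.012 ]
[0.4728 0.1081 0.02  ] [ 0.4831 -0.09    0.02  ] yaw 0.05172243691971674 mid [0.478  0.0091 0.02  ]
[0.7058 0.1439 0.012 ] [ 0.7313 -0.0989  0.012 ] yaw 0.10459707845232491 mid [0.7186 0.0225 0.012 ]
[0.5909 0.1452 0.08  ] [ 0.6074 -0.1101  0.08  ] yaw 0.06454310224439437 mid [0.5992 0.0176 0.08  ]
yawx 0.06329320926406105 [0.4677 0.1333 0.012 ] [0.7034 0.1482 0.012 ]
yawx 0.05921852464690959 [ 0.4843 -0.116   0.012 ] [ 0.7349 -0.1011  0.012 ]
yawx 0.06580614650612937 [0.6027 0.1194 0.062 ] [0.6778 0.1244 0.062 ]
yawx 0.07256404410677342 [ 0.6184 -0.0822  0.062 ] [ 0.6943 -0.0767  0.062 ]
```

```bash
python3 -c "
from h import *
go([.566,.0135,.15],.063)"
```

```text
shift [-0.0054 -0.0123  0.1358] turn [-0.     -0.0002 -0.0055] rows 3.3
```

```bash
python3 -m pendant '[[[-0.005,-0.012,0.04],[0,0,-0.0055]],[[-0.005,-0.012,0.08],[0,0,-0.0055]],[[-0.005,-0.012,0.12],[0,0,-0.0055]],[[-0.005,-0.012,0.136],[0,0,-0.0055]],[[-0.005,-0.012,0.15],[0,0,-0.0055]],[[-0.005,-0.012,0.16],[0,0,-0.0055]],[[-0.005,-0.012,0.172],[0,0,-0.0055]],[[-0.005,-0.012,0.172],[0,0,-0.0055]]]' 40; python3 -m pendant '[[[0,0,0],[0,0,0]],[[0,0,0],[0,0,0]],[[0,0,0],[0,0,0]],[[0,0,0],[0,0,0]],[[0,0,0],[0,0,0]],[[0,0,0],[0,0,0]]]' 0
```

```text
t: 4.03
ee_pos: [0.5654, 0.013, 0.112]
tool_rot: [[-0.061, 0.998, -0.003], [0.998, 0.061, 0.0], [0.0, -0.003, -1.0]]
force: [-1.2, -0.3, -0.7]
width: 0.0441
t: 4.53
ee_pos: [0.5676, 0.0124, 0.1145]
tool_rot: [[-0.061, 0.998, 0.003], [0.998, 0.061, 0.0], [-0.0, 0.003, -1.0]]
force: [1.4, -0.2, 1.0]
width: 0.0133
```

```bash
python3 -m pendant '[[[0,0.0036,-0.0116],[0,0,0]],[[0,0.0081,-0.0229],[0,0,0]],[[0,0.0136,-0.0338],[0,0,0]],[[0,0.02,-0.044],[0,0,0]],[[0,0.0274,-0.0538],[0,0,0]],[[0,0.0356,-0.0628],[0,0,0]]]'; python3 -m pendant '[[[0,0.0089,-0.0083],[0,0,0]],[[0,0.0185,-0.0158],[0,0,0]],[[0,0.0287,-0.0225],[0,0,0]],[[0,0.0394,-0.0282],[0,0,0]],[[0,0.0506,-0.0329],[0,0,0]],[[0,0.062,-0.0367],[0,0,0]],[[0,0.0735,-0.0393],[0,0,0]],[[0,0.086,-0.0411],[0,0,0]],[[0,0.092,-0.0415],[0,0,0]],[[0,0.092,-0.0415],[0,0,0]],[[0,0.092,-0.0415],[0,0,0]]]'; python3 -c "
from h import *
s=robot.sense();p=s['ee_pos']-np.array([.7007,.022,.075]);print(p,np.arctan2(p[2],-np.hypot(p[0],0))*180/np.pi,s['joint_positions'])"
```

```text
t: 5.03
ee_pos: [0.6024, 0.0147, 0.1743]
tool_rot: [[-0.061, 0.998, -0.001], [0.998, 0.061, -0.001], [-0.001, -0.001, -1.0]]
force: [6.9, -0.1, -16.4]
width: 0.0132
t: 5.95
ee_pos: [0.6923, 0.0199, 0.2179]
tool_rot: [[-0.06, 0.998, -0.004], [0.998, 0.06, 0.0], [0.0, -0.004, -1.0]]
force: [-5.0, 0.8, 4.0]
width: 0.0131
[-0.0084 -0.0021  0.1429] 93.37245482817913 [-0.2485  0.7254  0.3704  1.3084 -0.2649  1.1601  0.2036]
```

```bash
python3 -m pendant '[[[0,0,0],[0,0,0]],[[0,0,0],[0,0,0]],[[0,0,0],[0,0,0]],[[0,0,-0.03],[0,0,0]],[[0,0,-0.06],[0,0,0]],[[0,0,-0.06],[0,0,0]]]' 40;  python3 -m pendant '[[[0,-0.04,-0.02],[0,0,-0.04]],[[0,-0.08,-0.02],[0,0,-0.08]],[[0,-0.12,-0.02],[0,0,-0.12]],[[0,-0.13,0],[0,0,-0.16]],[[0,-0.13,0],[0,0,-0.2]],[[0,-0.13,0],[0,0,-0.24]],[[0,-0.13,0],[0,0,-0.28]],[[0,-0.13,0],[0,0,-0.32]],[[0,-0.13,0],[0,0,-0.36]],[[0,-0.13,0],[0,0,-0.4]],[[0,-0.13,0],[0,0,-0.44]],[[0,-0.13,0],[0,0,-0.48]]]' 60
python3 look.py w2 block_fin block_mid plug1_mid cradle_mid bar_handle; python3 - <<'E'
from h import *
s=robot.sense();print(s['joint_positions'],s['ee_pos'],s['tool_rot'])
L=pinpoint('wrist','block_fin');
read_camera('scene');read_camera('side')
S=[(c,pinpoint(c,'block_fin')) for c in('scene','side')]
for c,l in S: print(c,l[:1])
print(tri([ray('wrist',L[0]['location'],s)]+[ray(c,l[0]['location']) for c,l in S if l]))
E
```

```text
t: 6.45
ee_pos: [0.6975, 0.0195, 0.2849]
tool_rot: [[-0.061, 0.998, 0.014], [0.998, 0.061, -0.001], [-0.001, 0.014, -1.0]]
force: [-0.1, 0.3, 2.1]
width: 0.0368
t: 7.45
ee_pos: [0.5648, 0.0122, 0.2781]
tool_rot: [[-1.0, 0.004, 0.002], [0.004, 1.0, 0.0], [-0.002, 0.0, -1.0]]
force: [0.3, 0.1, -0.2]
width: 0.0558
block_fin 0.67 [319. 238.] [0.5913 0.014  0.04  ]
block_mid 0.95 [323.7 292.4] [0.6479 0.0184 0.037 ]
block_mid 0.55 [330.4 470.5] [0.8642 0.0255 0.037 ]
plug1_mid 0.79 [258.8 293.7] [ 0.6469 -0.0452  0.042 ]
cradle_mid 0.62 [318.7 238.7] [0.5995 0.0137 0.012 ]
bar_handle 0.96 [331.4 465.9] [0.7886 0.0243 0.11  ]
bar_handle 0.64 [327.9 359. ] [0.6785 0.0211 0.11  ]
[-0.0759  0.4406  0.0235  1.6161 -0.0112  1.0845  1.5089] [0.5643 0.0122 0.278 ] [[-0.9999  0.0125  0.0005]
 [ 0.0125  0.9999 -0.    ]
 [-0.0005 -0.     -1.    ]]
scene [{'location': [320.4, 250.1], 'p': 0.77}]
side []
(array([0.5919, 0.0159, 0.0412]), np.float64(0.0026239499826523948))
```

View pics/w2.png

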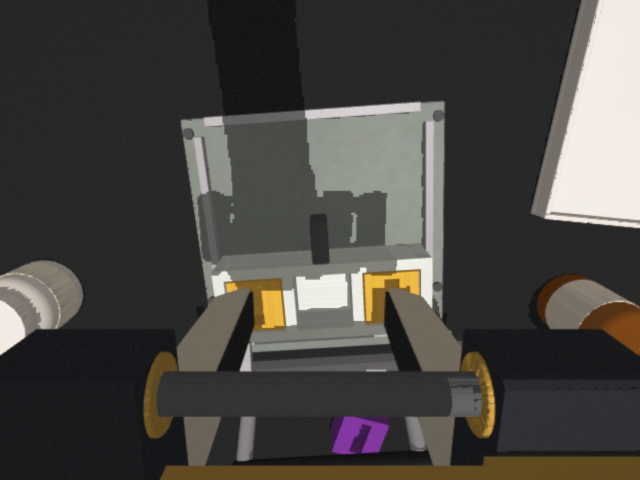

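```bash
python3 -c "
from h import *
go([.591,.015,.038],1.634)"
```

```text
shift [-0.0268  0.0029  0.2399] turn [-0.      0.     -0.0235] rows 5.8
```

```bash
python3 -m pendant '[[[-0.0268,0.003,0.03],[0,0,-0.0235]],[[-0.0268,0.003,0.07],[0,0,-0.0235]],[[-0.0268,0.003,0.11],[0,0,-0.0235]],[[-0.0268,0.003,0.15],[0,0,-0.0235]],[[-0.0268,0.003,0.19],[0,0,-0.0235]],[[-0.0268,0.003,0.21],[0,0,-0.0235]],[[-0.0268,0.003,0.225],[0,0,-0.0235]],[[-0.0268,0.003,0.24],[0,0,-0.0235]],[[-0.0268,0.003,0.24],[0,0,-0.0235]]]' 60; python3 -m pendant '[[[0,0,0],[0,0,0]],[[0,0,0],[0,0,0]],[[0,0,0],[0,0,0]],[[0,0,0],[0,0,0]],[[0,0,0],[0,0,0]],[[0,0,0],[0,0,0]]]' 0
```

```text
t: 8.75
ee_pos: [0.5889, 0.0149, 0.0348]
tool_rot: [[-0.998, -0.063, -0.006], [-0.063, 0.998, -0.0], [0.006, -0.0, -1.0]]
force: [-1.3, -0.2, 0.4]
width: 0.0559
t: 9.25
ee_pos: [0.5914, 0.0148, 0.0386]
tool_rot: [[-0.998, -0.064, 0.001], [-0.064, 0.998, -0.0], [-0.001, -0.0, -1.0]]
force: [0.3, -6.1, 4.0]
width: 0.0206
```

```bash
python3 -m pendant '[[[0,0,0],[0,0,0]],[[0,0,0],[0,0,0]],[[0,0,0],[0,0,0]]]' 0;  python3 -m pendant '[[[0.01,0,0],[0,0,0]],[[0.025,0,0],[0,0,0]],[[0.04,0,0],[0,0,0]],[[0.055,0,0],[0,0,0]],[[0.07,0,0],[0,0,0]],[[0.085,0,0],[0,0,0]],[[0.1,0,0],[0,0,0]],[[0.112,0,0],[0,0,0]],[[0.12,0,0],[0,0,0]],[[0.124,0,0],[0,0,0]],[[0.124,0,0],[0,0,0]]]'
```

```text
t: 9.5
ee_pos: [0.5914, 0.0131, 0.0386]
tool_rot: [[-0.998, -0.062, 0.001], [-0.062, 0.998, -0.002], [-0.001, -0.002, -1.0]]
force: [-0.3, -4.2, 4.1]
width: 0.0159
t: 10.42
ee_pos: [0.4691, 0.0081, 0.0386]
tool_rot: [[-0.998, -0.065, 0.004], [-0.065, 0.998, 0.001], [-0.004, 0.001, -1.0]]
force: [4.1, 1.5, 3.1]
width: 0.0158
```

```bash
python3 -m pendant '[[[0,0,0],[0,0,0]],[[0,0,0],[0,0,0]],[[0,0,0],[0,0,0]],[[0,0,-0.03],[0,0,0]],[[0,0,-0.07],[0,0,0]],[[-0.005,0,-0.11],[0,0,0]],[[-0.01,0,-0.15],[0,0,0]],[[-0.015,0,-0.19],[0,0,0]],[[-0.015,0,-0.23],[0,0,0]],[[-0.015,0,-0.23],[0,0,0]],[[-0.015,0,-0.23],[0,0,0]]]' 100; python3 look.py w3 block_fin block_mid plug1_mid cradle_mid; python3 -c "
from h import *
print(robot.sense()['ee_pos'])
read_camera('side');read_camera('scene')
for n in ['block_mid','plug1_mid','tray_floor','bar_handle']:
  for c in ('scene','side'): print(n,c,[(d['p'],d['location']) for d in pinpoint(c,n)[:4]])
"
```

```text
t: 11.33
ee_pos: [0.4825, 0.0081, 0.2695]
tool_rot: [[-0.998, -0.063, 0.003], [-0.063, 0.998, 0.0], [-0.003, 0.0, -1.0]]
force: [-0.1, 0.8, -1.2]
width: 0.0846
block_fin 0.75 [322.4 192. ] [0.464  0.0121 0.04  ]
block_mid 0.55 [318.1 257.8] [0.5272 0.0122 0.037 ]
plug1_mid 0.62 [252. 257.] [ 0.5287 -0.0496  0.042 ]
cradle_mid 0.83 [316.5 317.2] [0.6007 0.015  0.012 ]
[0.4809 0.008  0.2661]
block_mid scene [(0.8, [293.1, 237.3]), (0.26, [130.7, 336.5])]
block_mid side [(0.89, [363.3, 292.0])]
plug1_mid scene [(0.57, [272.9, 254.5])]
plug1_mid side [(0.97, [368.8, 261.8])]
tray_floor scene [(0.89, [348.9, 151.8])]
tray_floor side [(0.55, [364.4, 461.5]), (0.5, [363.3, 290.0]), (0.2, [265.7, 194.6])]
bar_handle scene [(0.68, [372.4, 225.2]), (0.3, [349.3, 149.4])]
bar_handle side [(0.59, [266.3, 198.3])]
```

View pics/w3.png

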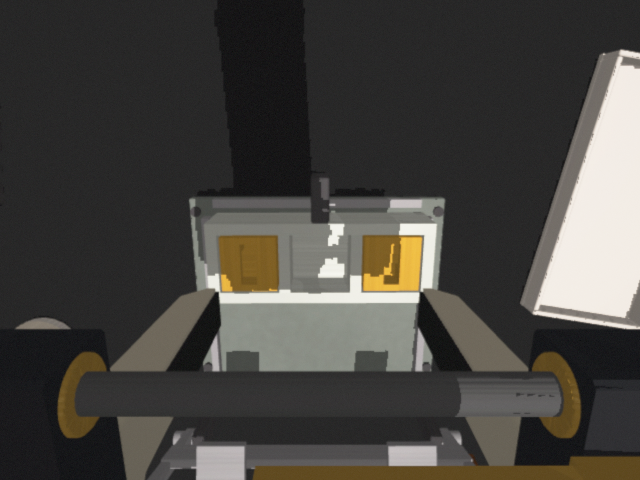

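```bash
cat > plugs.py <<'E'
from h import *
import sys
im=cv2.imread('pics/%s.png'%sys.argv[1]); s=robot.sense()
hsv=cv2.cvtColor(im,cv2.COLOR_BGR2HSV)
m=cv2.inRange(hsv,(14,130,50),(32,255,255)); m[330:]=0
m=cv2.morphologyEx(m,cv2.MORPH_CLOSE,np.ones((15,15)))
for c in cv2.findContours(m,0,1)[0]:
    if cv2.contourArea(c)<1500: continue
    b=cv2.boxPoints(cv2.minAreaRect(c)); P=np.array([atz('wrist',p,float(sys.argv[2]),s)[:2] for p in b])
    e=P[1]-P[0];print(cv2.boundingRect(c),P.mean(0),'yaw mod90',np.mod(np.arctan2(e[1],e[0])+.785,np.pi/2)-.785,np.linalg.norm(P-np.roll(P,1,0),axis=1))
E
python3 plugs.py w3 .062; python3 - <<'E'
from h import *
im=cv2.imread('pics/w3.png'); c=im[215:315,200:450]
cv2.imwrite('pics/w3c.png',cv2.convertScaleAbs(cv2.resize(c,(800,320),interpolation=2),alpha=1.8,beta=20))
s=robot.sense(); f=lambda p,z:atz('wrist',p,z,s)
for n,p in dict(bl=(205,302),br=(437,303),fr=(435,224),fl=(207,224)).items(): print(n,f(p,.062))
E
```

```text
(362, 236, 60, 55) [0.519  0.0766] yaw mod90 0.062579459310793 [0.0502 0.0512 0.0503 0.0531]
(219, 236, 60, 55) [ 0.5269 -0.0496] yaw mod90 0.062579459310793 [0.0503 0.0512 0.0502 0.0531]
bl [ 0.5662 -0.0884  0.062 ]
br [0.554 0.122 0.062]
fr [0.4811 0.1102 0.062 ]
fl [ 0.4934 -0.0859  0.062 ]
```

View pics/w3c.png

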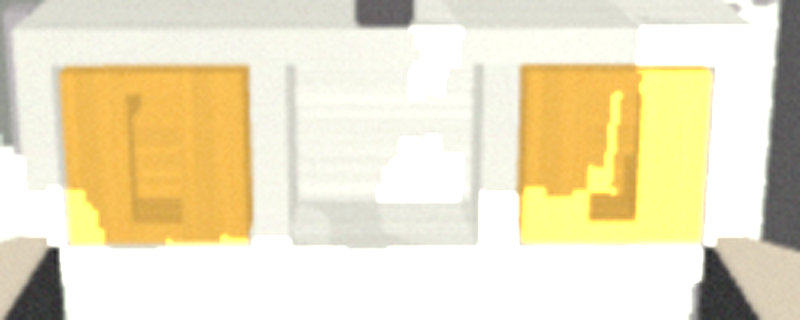

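```bash
python3 -c "
from h import *
go([.42,-.33,.27],1.50)"
```

```text
shift [ 0.0836 -0.3334 -0.002 ] turn [-0.     -0.      0.0428] rows 8.2
```

```bash
python3 -m pendant '[[[0.01,-0.04,0],[0,0,0.01]],[[0.02,-0.08,0],[0,0,0.02]],[[0.03,-0.12,0],[0,0,0.03]],[[0.04,-0.16,0],[0,0,0.043]],[[0.05,-0.2,0],[0,0,0.043]],[[0.06,-0.24,0],[0,0,0.043]],[[0.07,-0.28,0],[0,0,0.043]],[[0.08,-0.315,0],[0,0,0.043]],[[0.083,-0.333,0],[0,0,0.043]],[[0.083,-0.333,0],[0,0,0.043]],[[0.083,-0.333,0],[0,0,0.043]]]'; python3 look.py w4 rod_handle rod_foot stand_hole
```

```text
t: 13.0
ee_pos: [0.4201, -0.3303, 0.2678]
tool_rot: [[-0.997, 0.074, -0.0], [0.074, 0.997, 0.0], [0.0, 0.0, -1.0]]
force: [-0.2, 0.9, 0.9]
width: 0.093
rod_handle 0.71 [311.1 272.1] [ 0.4487 -0.3365  0.118 ]
rod_foot 0.85 [314.8 241.1] [ 0.4519 -0.3348  0.018 ]
```

View pics/w4.png

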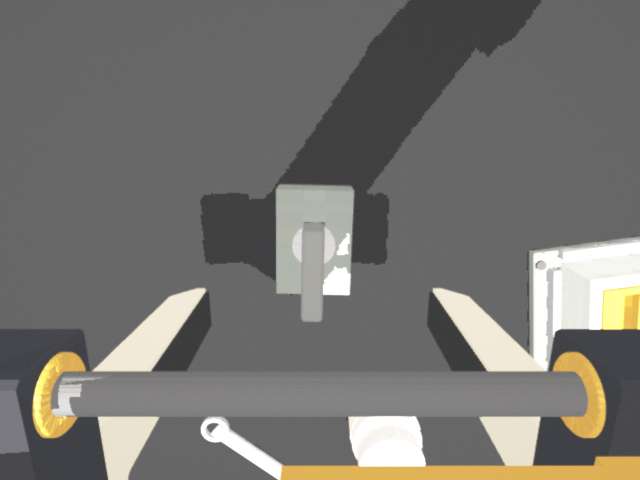

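```bash
python3 - <<'E'
from h import *
im=cv2.imread('pics/w4.png');s=robot.sense();f=lambda p,z:atz('wrist',p,z,s)
print(im[212:236,313].mean(1).astype(int), im[312:326,311].mean(1).astype(int))
for r in (240,270,300): print(r,im[r,292:335].mean(1).astype(int))
a=f((314,230),.133);b=f((312,320),.133);print(a,b,(a+b)/2,np.linalg.norm(b-a),np.arctan2(*(b-a)[1::-1]))
q=[f(p,.04) for p in [(277,186),(353,187),(350,293),(277,292)]];print(np.mean(q,0),q)
d=q[3]-q[0];e=q[2]-q[1];print(np.arctan2(d[1],d[0]),np.arctan2(e[1],e[0]))
go([.449,-.3365,.113],1.50)
E
```

```text
[179 177 177 177 177 180 180 179 180 173 156 151 148 151 150 152 151 151
 153 158 165 167 168 169] [166 166 167 166 166 167 166 165 162 146 109 103 103 105]
240 [186 212 222 223 223 223 223 223 223 209 173 161 163 167 167 169 169 169
 169 168 169 170 170 170 170 171 170 170 169 165 163 161 184 212 219 221
 220 220 220 220 220 218 202]
270 [177 176 177 176 177 175 177 177 175 162 161 163 166 167 168 168 169 169
 167 168 168 169 168 168 169 169 169 168 166 162 160 162 172 175 177 176
 176 176 178 182 218 232 252]
300 [103 103 104 104 103 104 103 104 109 141 158 163 166 167 167 167 168 165
 167 167 168 166 167 165 167 168 166 165 163 158 142 116 105 104 104 104
 103 103 105 104 104 105 104]
[ 0.4144 -0.3286  0.133 ] [ 0.4822 -0.335   0.133 ] [ 0.4483 -0.3318  0.133 ] 0.06810807105343102 -0.09382202265332837
[ 0.4477 -0.3317  0.04  ] [array([ 0.3943, -0.3612,  0.04  ]), array([ 0.3999, -0.2935,  0.04  ]), array([ 0.5013, -0.3012,  0.04  ]), array([ 0.4954, -0.3709,  0.04  ])]
-0.09584982753227742 -0.07560247753247408
shift [-0.0281 -0.0071  0.155 ] turn [0.0004 0.0001 0.0008] rows 3.8
```

```bash
python3 -c "
from h import *
go([.4483,-.334,.116],1.483)"; python3 -m pendant '[[[-0.0281,-0.0046,0.04],[0,0,0.006]],[[-0.0281,-0.0046,0.08],[0,0,0.006]],[[-0.0281,-0.0046,0.11],[0,0,0.006]],[[-0.0281,-0.0046,0.13],[0,0,0.006]],[[-0.0281,-0.0046,0.145],[0,0,0.006]],[[-0.0281,-0.0046,0.152],[0,0,0.006]],[[-0.0281,-0.0046,0.152],[0,0,0.006]],[[-0.0281,-0.0046,0.152],[0,0,0.006]]]' 50; python3 -m pendant '[[[0,0,0],[0,0,0]],[[0,0,0],[0,0,0]],[[0,0,0],[0,0,0]],[[0,0,0],[0,0,0]],[[0,0,0],[0,0,0]],[[0,0,0],[0,0,0]],[[0,0,0],[0,0,0]],[[0,0,0],[0,0,0]]]' 0; python3 -c "
from h import *
s=robot.sense();print(s['joint_positions'],s['torque'])"
```

```text
shift [-0.0273 -0.0047  0.152 ] turn [0.0004 0.0001 0.0062] rows 3.7
t: 13.87
ee_pos: [0.449, -0.3357, 0.1166]
tool_rot: [[-0.996, 0.089, 0.001], [0.089, 0.996, -0.0], [-0.001, -0.0, -1.0]]
force: [-0.2, 0.6, 0.4]
width: 0.0477
t: 14.53
ee_pos: [0.4484, -0.3364, 0.1163]
tool_rot: [[-0.996, 0.09, 0.0], [0.09, 0.996, -0.001], [-0.001, -0.0, -1.0]]
force: [-0.4, -0.2, 2.1]
width: 0.0159
[ 0.5285  0.6244  0.1185  1.8235 -0.1074  0.6992  2.1873] [0.0375 0.0523 0.0107]
```

```bash
python3 -m pendant '[[[0,0,-0.02],[0,0,0]],[[0,0,-0.05],[0,0,0]],[[0,0,-0.085],[0,0,0]],[[0,0,-0.095],[0,0,0]]]'; python3 -c "
from h import *
go([.5268,-.052,.215],1.634)"
```

```text
t: 14.87
ee_pos: [0.4499, -0.3376, 0.2151]
tool_rot: [[-0.996, 0.09, 0.006], [0.09, 0.996, -0.004], [-0.006, -0.004, -1.0]]
force: [0.8, -1.0, -0.4]
width: 0.0157
shift [-0.0508  0.2914 -0.0007] turn [-0.0014  0.0019 -0.0489] rows 7.1
```

```bash
python3 -m pendant '[[[-0.007,0.03,0],[0,0,-0.01]],[[-0.014,0.07,0],[0,0,-0.02]],[[-0.02,0.11,0],[0,0,-0.03]],[[-0.03,0.15,0],[0,0,-0.04]],[[-0.036,0.19,0],[0,0,-0.049]],[[-0.042,0.23,0],[0,0,-0.049]],[[-0.05,0.265,0],[0,0,-0.049]],[[-0.05,0.285,0],[0,0,-0.049]],[[-0.05,0.291,0],[0,0,-0.049]],[[-0.05,0.291,0],[0,0,-0.049]],[[-0.05,0.291,0],[0,0,-0.049]],[[-0.05,0.291,0],[0,0,-0.049]]]'; python3 - <<'E'
from h import *
go([.5268,-.052,.166],1.634)
for c in('scene','side'):
    im=read_camera(c);cv2.imwrite(f'pics/t1{c}.png',im)
a=cv2.imread('pics/t1scene.png')[170:320,180:340];b=cv2.imread('pics/t1side.png')[170:320,310:470]
cv2.imwrite('pics/t1.png',np.hstack([cv2.resize(a,(400,375),interpolation=2),cv2.resize(b,(400,375),interpolation=2)]))
E
```

```text
t: 15.87
ee_pos: [0.5236, -0.0536, 0.2106]
tool_rot: [[-0.998, -0.06, -0.001], [-0.06, 0.998, -0.002], [0.001, -0.002, -1.0]]
force: [0.1, -0.1, -1.7]
width: 0.0158
shift [-0.0033  0.0014  0.0446] turn [-0.0005 -0.0004 -0.0011] rows 1.1
```

View pics/t1.png

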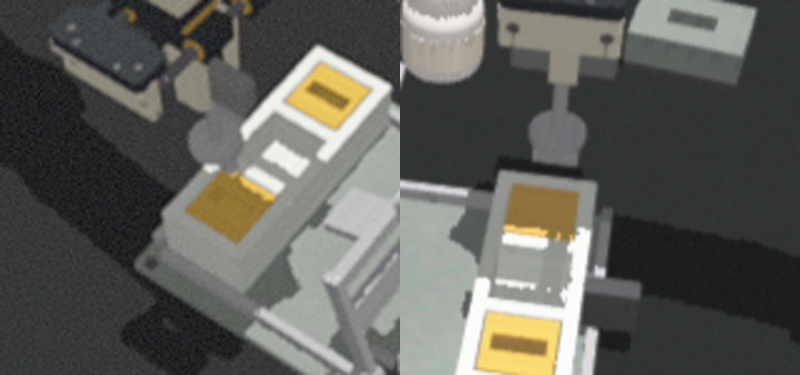

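```bash
python3 -m pendant '[[[-0.0033,0.0014,0.02],[0,0,-0.001]],[[-0.0033,0.0014,0.035],[0,0,-0.001]],[[-0.0033,0.0014,0.0446],[0,0,-0.001]],[[-0.0033,0.0014,0.0446],[0,0,-0.001]],[[-0.0033,0.0014,0.0446],[0,0,-0.001]],[[-0.0033,0.0014,0.0446],[0,0,-0.001]]]'; python3 -c "
from h import *
go([.5268,-.052,.139],1.634)"
```

```text
t: 16.47
ee_pos: [0.5281, -0.0499, 0.1671]
tool_rot: [[-0.998, -0.066, 0.001], [-0.066, 0.998, -0.0], [-0.001, -0.0, -1.0]]
force: [-0.3, 0.6, -1.5]
width: 0.0163
shift [ 0.0014 -0.002   0.0281] turn [-0.0001  0.0005  0.0008] rows 0.7
```

```bash
python3 -m pendant '[[[0.0012,-0.002,0],[0,0,0]],[[0.0012,-0.002,0.004],[0,0,0]],[[0.0012,-0.002,0.008],[0,0,0]],[[0.0012,-0.002,0.012],[0,0,0]],[[0.0012,-0.002,0.012],[0,0,0]]]'; python3 -c "
from h import *
s=robot.sense();print(s['ee_pos'],s['force'],s['torque'])
go([.5268,-.052,.139],1.634)"
```

```text
t: 16.88
ee_pos: [0.5263, -0.0512, 0.1536]
tool_rot: [[-0.998, -0.067, -0.001], [-0.067, 0.998, 0.0], [0.001, 0.0, -1.0]]
force: [0.9, 0.3, -2.5]
width: 0.016
[ 0.5263 -0.0512  0.1536] [ 0.8901  0.256  -2.4714] [-0.0259 -0.099   0.0695]
shift [-0.0004 -0.0008  0.0146] turn [ 0.     -0.0002  0.0012] rows 0.4
```

```bash
python3 -m pendant '[[[0,-0.0004,0.005],[0,0,0]],[[0,-0.0004,0.01],[0,0,0]],[[0,-0.0004,0.0135],[0,0,0]],[[0,-0.0004,0.0155],[0,0,0]],[[0,-0.0004,0.0155],[0,0,0]]]'; python3 -c "
from h import *
s=robot.sense();print(s['ee_pos'],s['force'],s['torque'])"
```

```text
t: 17.3
ee_pos: [0.5262, -0.0517, 0.1385]
tool_rot: [[-0.998, -0.067, -0.001], [-0.067, 0.998, 0.0], [0.001, 0.0, -1.0]]
force: [-0.4, 1.1, -1.7]
width: 0.0159
[ 0.5262 -0.0517  0.1385] [-0.3817  1.1054 -1.7302] [-0.0064 -0.0324 -0.0066]
```

```bash
python3 -m pendant '[[[0,0,0],[0,0,0.038]],[[0,0,0],[0,0,0.076]],[[0,0,0],[0,0,0.114]],[[0,0,0],[0,0,0.152]],[[0,0,0],[0,0,0.19]],[[0,0,0],[0,0,0.228]],[[0,0,0],[0,0,0.266]],[[0,0,0],[0,0,0.304]],[[0,0,0],[0,0,0.342]],[[0,0,0],[0,0,0.38]],[[0,0,0],[0,0,0.418]],[[0,0,0],[0,0,0.44]]]'; python3 -c "
from h import *
s=robot.sense();print(s['torque'],s['joint_positions'])
go([.5265,-.0517,.1385],.063)"
```

```text
t: 18.3
ee_pos: [0.5266, -0.0513, 0.1388]
tool_rot: [[-0.248, 0.969, 0.0], [0.969, 0.248, 0.0], [0.0, 0.0, -1.0]]
force: [-0.5, -0.5, -3.0]
width: 0.0159
[-0.0756  0.0862  0.0191] [-0.251   0.5913  0.4703  1.8976 -0.3832  0.7419  0.6879]
shift [-0.0003 -0.0002  0.0003] turn [ 0.     -0.      0.0597] rows 1.5
```

Finish the turn, then lift slowly and check that the plug comes along.

```bash
python3 -m pendant '[[[0,0,0],[0,0,0.03]],[[0,0,0],[0,0,0.06]],[[0,0,0],[0,0,0.06]],[[0,0,0],[0,0,0.06]]]'; python3 -c "
from h import *
s=robot.sense();print(s['torque'],s['force'])";  python3 -m pendant '[[[0,0,-0.006],[0,0,0]],[[0,0,-0.014],[0,0,0]],[[0,0,-0.024],[0,0,0]],[[0,0,-0.034],[0,0,0]],[[0,0,-0.05],[0,0,0]],[[0,0,-0.07],[0,0,0]],[[0,0,-0.09],[0,0,0]],[[0,0,-0.09],[0,0,0]]]'; python3 - <<'E'
from h import *
a=read_camera('scene')[120:320,180:400];b=read_camera('side')[120:480,270:600]
print(robot.sense()['force'])
cv2.imwrite('pics/t2.png',np.hstack([cv2.resize(a,(400,363),interpolation=2),cv2.resize(b,(333,363),interpolation=2)]))
for c in('scene','side'): print([(round(d['p'],2),d['location']) for d in pinpoint(c,'tray_floor')[:2]])
E
```

```text
t: 18.63
ee_pos: [0.5267, -0.0514, 0.1388]
tool_rot: [[-0.07, 0.998, 0.0], [0.998, 0.07, -0.0], [-0.0, 0.0, -1.0]]
force: [0.8, -0.1, -2.6]
width: 0.016
[ 0.0221 -0.0873  0.0223] [ 0.831  -0.067  -2.6078]
t: 19.3
ee_pos: [0.5288, -0.0529, 0.2334]
tool_rot: [[-0.067, 0.998, 0.009], [0.998, 0.067, -0.001], [-0.001, 0.009, -1.0]]
force: [1.5, -0.2, -3.2]
width: 0.016
[ 0.0388  0.5961 -4.7976]
[(0.86, [345.2, 158.5])]
[(0.72, [358.9, 439.9])]
```

View pics/t2.png

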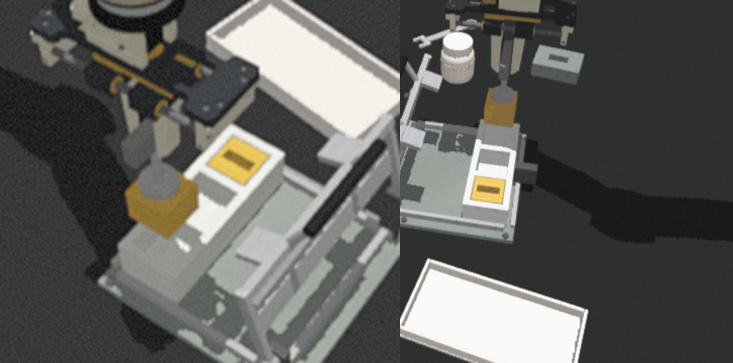

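```bash
cat > tray.py <<'E'
from h import *
def corners(c,roi):
    im=read_camera(c); x0,y0,x1,y1=roi
    m=np.zeros(im.shape[:2],np.uint8); g=im.min(2); m[y0:y1,x0:x1]=((g>105)*255)[y0:y1,x0:x1]
    m=cv2.morphologyEx(cv2.morphologyEx(m,cv2.MORPH_OPEN,np.ones((3,3))),cv2.MORPH_CLOSE,np.ones((9,9)))
    k=max(cv2.findContours(m,0,1)[0],key=cv2.contourArea); h=cv2.convexHull(k)
    return cv2.boundingRect(k),[p[0].tolist() for p in cv2.approxPolyDP(h,5,True)]
if __name__=='__main__':
    for c in('scene','side'):
        l=[d for d in boxes_of(c,'tray_floor') if 1][:2]
        read_camera(c); l=boxes_of(c,'tray_floor')[:1]; print(c,l)
        if not l: continue
        b=np.array(l[0]['box']).astype(int)+[-6,-6,6,6]; b=np.clip(b,0,[640,480,640,480])
        r,P=corners(c,b); print(r)
        for p in P: print('  ',p,atz(c,p,.028)[:2])
        for d in pinpoint(c,'tray_floor')[:2]: print('  mid',round(d['p'],2),atz(c,d['location'],.005))
E
python3 tray.py
```

```text
scene [{'box': [294.2, 112.5, 409.8, 196.4], 'p': 0.66}]
(293, 113, 116, 89)
   [293, 137] [0.341  0.2332]
   [331, 114] [0.3617 0.3511]
   [408, 166] [0.5998 0.3256]
   [398, 201] [0.6384 0.2274]
   [359, 201] [0.5738 0.1751]
   [294, 147] [0.3637 0.2099]
side [{'box': [264.4, 379.5, 453.3, 477.5], 'p': 0.88}]
(267, 376, 190, 104)
   [267, 442] [0.6022 0.3216]
   [297, 376] [0.5902 0.2063]
   [456, 428] [0.3417 0.2331]
   [446, 479] [0.3494 0.3117]
   [329, 479] [0.5039 0.3512]
   [268, 453] [0.5958 0.3368]
  mid 0.59 [0.4753 0.2754 0.005 ]
```

```bash
python3 -c "
from h import *
go([.4143,.2849,.2],.063)"
```

```text
shift [ 0.3434 -0.0895  0.0287] turn [-0.0001  0.      0.0011] rows 8.5
```

```bash
python3 -m pendant '[[[0.02,-0.005,0],[0,0,0]],[[0.05,-0.013,0],[0,0,0]],[[0.085,-0.022,0],[0,0,0]],[[0.12,-0.031,0],[0,0,0]],[[0.155,-0.04,0],[0,0,0]],[[0.19,-0.05,0],[0,0,0]],[[0.225,-0.059,0],[0,0,0.01]],[[0.26,-0.068,0],[0,0,0.02]],[[0.29,-0.076,0],[0,0,0.03]],[[0.315,-0.082,0],[0,0,0.04]],[[0.333,-0.087,0],[0,0,0.05]],[[0.343,-0.09,0.005],[0,0,0.05]]]'; python3 -m pendant '[[[0,0,0.02],[0,0,0]],[[0,0,0.04],[0,0,0]],[[0,0,0.06],[0,0,0]],[[0,0,0.075],[0,0,0]],[[0,0,0.075],[0,0,0]],[[0,0,0.075],[0,0,0]]]'; python3 -c "
from h import *
go([.4143,.2849,.1243],-.1)"
```

```text
t: 21.0
ee_pos: [0.413, 0.2882, 0.2242]
tool_rot: [[0.086, 0.996, 0.001], [0.996, -0.086, 0.002], [0.003, 0.001, -1.0]]
force: [0.0, -0.5, -3.3]
width: 0.0159
t: 21.5
ee_pos: [0.4139, 0.2835, 0.1484]
tool_rot: [[0.091, 0.996, -0.001], [0.996, -0.091, -0.002], [-0.002, -0.001, -1.0]]
force: [0.5, 0.1, -2.6]
width: 0.0157
shift [0.0015 0.0003 0.0241] turn [-0.0003  0.0005  0.0028] rows 0.6
```

```bash
python3 -m pendant '[[[0,0,0.01],[0,0,0]],[[0,0,0.016],[0,0,0]],[[0,0,0.02],[0,0,0]],[[0,0,0.0225],[0,0,0]],[[0,0,0.0243],[0,0,0]],[[0,0,0.0243],[0,0,0]],[[0,0,0.0243],[0,0,0]]]'; python3 -c "
from h import *
s=robot.sense();print(s['ee_pos'],s['force'])"
```

```text
t: 22.08
ee_pos: [0.4142, 0.2846, 0.1249]
tool_rot: [[0.09, 0.996, 0.001], [0.996, -0.09, 0.0], [0.0, 0.001, -1.0]]
force: [-0.5, -0.1, -2.1]
width: 0.0154
[0.4142 0.2846 0.1249] [-0.4665 -0.1088 -2.123 ]
```

```bash
python3 -m pendant '[[[0,0,0.001],[0,0,0]],[[0,0,0.001],[0,0,-0.038]],[[0,0,0.001],[0,0,-0.076]],[[0,0,0.001],[0,0,-0.114]],[[0,0,0.001],[0,0,-0.152]],[[0,0,0.001],[0,0,-0.19]],[[0,0,0.001],[0,0,-0.228]],[[0,0,0.001],[0,0,-0.266]],[[0,0,0.001],[0,0,-0.304]],[[0,0,0.001],[0,0,-0.342]],[[0,0,0.001],[0,0,-0.38]],[[0,0,0.001],[0,0,-0.418]]]'; python3 -m pendant '[[[0,0,0],[0,0,-0.036]],[[0,0,0],[0,0,-0.072]],[[0,0,0],[0,0,-0.082]],[[0,0,0],[0,0,-0.082]],[[0,0,0],[0,0,-0.082]]]'; python3 -c "
from h import *
s=robot.sense();print(s['force'],s['torque']);go([.4143,.2849,.1243],-.09+np.pi/2)"
```

```text
t: 23.08
ee_pos: [0.4141, 0.2844, 0.1238]
tool_rot: [[-0.942, 0.336, 0.001], [0.336, 0.942, 0.0], [-0.001, 0.0, -1.0]]
force: [-0.5, 0.2, -2.5]
width: 0.0159
t: 23.5
ee_pos: [0.414, 0.2842, 0.1236]
tool_rot: [[-0.996, 0.093, 0.0], [0.093, 0.996, -0.0], [-0.0, -0.0, -1.0]]
force: [1.2, 0.2, -1.6]
width: 0.0163
[ 1.239   0.1522 -1.6083] [-0.1562 -0.025  -0.0178]
shift [-0.0002  0.0008 -0.0007] turn [-0.0001  0.0001 -0.001 ] rows 0.0
```

```bash
python3 -m pendant '[[[0,0,-0.004],[0,0,0]],[[0,0,-0.008],[0,0,0]],[[0,0,-0.014],[0,0,0]],[[0,0,-0.022],[0,0,0]],[[0,0,-0.03],[0,0,0]],[[0,0,-0.03],[0,0,0]],[[0,0,-0.03],[0,0,0]]]'; python3 - <<'E'
from h import *
print(robot.sense()['force'])
a=read_camera('scene')[60:260,240:460];b=read_camera('side')[300:480,220:500]
cv2.imwrite('pics/t3.png',np.hstack([cv2.resize(a,(396,360),interpolation=2),cv2.resize(b,(400,360),interpolation=2)]))
E
```

```text
t: 24.08
ee_pos: [0.4143, 0.285, 0.1545]
tool_rot: [[-0.996, 0.09, 0.002], [0.09, 0.996, 0.001], [-0.002, 0.002, -1.0]]
force: [-0.1, -0.5, -2.3]
width: 0.0156
[-0.144  -0.4575 -2.3479]
```

View pics/t3.png

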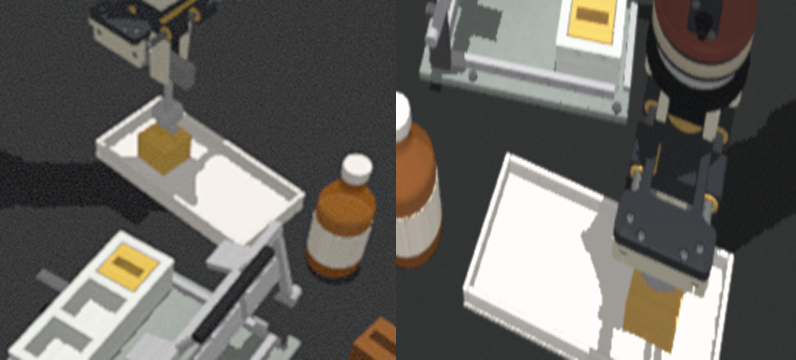

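```bash
python3 -m pendant '[[[0,0,-0.03],[0,0,0]],[[0,0,-0.06],[0,0,0]],[[0,0,-0.06],[0,0,0]],[[0,0,-0.06],[0,0,0]]]'; python3 -c "
from h import *
go([.5185,.075,.2],1.634)"
```

```text
t: 24.52
ee_pos: [0.4144, 0.2849, 0.2145]
tool_rot: [[-0.996, 0.09, 0.002], [0.09, 0.996, 0.002], [-0.002, 0.002, -1.0]]
force: [-0.4, 0.5, -2.2]
width: 0.0158
shift [-0.1226 -0.1997  0.0144] turn [ 0.0006  0.0007 -0.0489] rows 5.6
```

```bash
python3 -m pendant '[[[-0.018,-0.03,0],[0,0,-0.01]],[[-0.037,-0.06,0],[0,0,-0.02]],[[-0.055,-0.09,0],[0,0,-0.03]],[[-0.073,-0.12,0],[0,0,-0.04]],[[-0.092,-0.15,0],[0,0,-0.049]],[[-0.11,-0.18,0],[0,0,-0.049]],[[-0.12,-0.195,0.005],[0,0,-0.049]],[[-0.1226,-0.1997,0.0144],[0,0,-0.049]],[[-0.1226,-0.1997,0.0144],[0,0,-0.049]],[[-0.1226,-0.1997,0.0144],[0,0,-0.049]]]'; python3 -c "
from h import *
go([.5185,.075,.166],1.634)"
```

```text
t: 25.35
ee_pos: [0.5159, 0.0759, 0.1972]
tool_rot: [[-0.998, -0.065, -0.005], [-0.065, 0.998, 0.001], [0.005, 0.001, -1.0]]
force: [0.2, 0.7, -1.7]
width: 0.0157
shift [-0.0027 -0.0011  0.0312] turn [ 0.0003 -0.0017  0.0005] rows 0.8
```

```bash
python3 -m pendant '[[[-0.001,-0.0005,0.015],[0,0,0]],[[-0.001,-0.0005,0.031],[0,0,0]],[[-0.001,-0.0005,0.031],[0,0,0]],[[-0.001,-0.0005,0.031],[0,0,0]],[[-0.001,-0.0005,0.031],[0,0,0]]]'; python3 -c "
from h import *
go([.5185,.075,.1535],1.634)"
```

```text
t: 25.77
ee_pos: [0.5188, 0.0757, 0.1687]
tool_rot: [[-0.998, -0.066, 0.0], [-0.066, 0.998, 0.001], [-0.0, 0.001, -1.0]]
force: [-0.5, 0.4, -2.1]
width: 0.0158
shift [ 0.0004 -0.0007  0.0152] turn [0.0002 0.0001 0.0009] rows 0.4
```

```bash
python3 -m pendant '[[[0,-0.0006,0.002],[0,0,0.0009]],[[0,-0.0006,0.006],[0,0,0.0009]],[[0,-0.0006,0.01],[0,0,0.0009]],[[0,-0.0006,0.015],[0,0,0.0009]],[[0,-0.0006,0.015],[0,0,0.0009]]]'; python3 -c "
from h import *
s=robot.sense();print(s['force'],s['torque'])
go([.5185,.075,.1385],1.634)"
```

```text
t: 26.18
ee_pos: [0.5184, 0.0734, 0.1522]
tool_rot: [[-0.998, -0.061, -0.002], [-0.061, 0.998, -0.0], [0.002, -0.0, -1.0]]
force: [0.4, -0.4, -2.6]
width: 0.0156
[ 0.4177 -0.3685 -2.5797] [ 0.0255 -0.0589 -0.0328]
shift [-0.0002  0.0016  0.0137] turn [-0.0001 -0.0005 -0.0008] rows 0.3
```

```bash
python3 -m pendant '[[[0,0.0008,0.005],[0,0,0]],[[0,0.0008,0.01],[0,0,0]],[[0,0.0008,0.0135],[0,0,0]],[[0,0.0008,0.0137],[0,0,0]],[[0,0.0008,0.0137],[0,0,0]]]'; python3 -c "
from h import *
s=robot.sense();print(s['ee_pos'],s['force'],s['torque'])"
```

```text
t: 26.6
ee_pos: [0.5187, 0.0742, 0.1391]
tool_rot: [[-0.998, -0.061, -0.001], [-0.061, 0.998, -0.0], [0.001, -0.0, -1.0]]
force: [-0.8, -0.5, -1.9]
width: 0.0158
[0.5187 0.0742 0.1391] [-0.7662 -0.5178 -1.8595] [ 0.0138 -0.0613  0.0325]
```

```bash
python3 -m pendant '[[[0,0,0.0007],[0,0,0]],[[0,0,0.0007],[0,0,0.038]],[[0,0,0.0007],[0,0,0.076]],[[0,0,0.0007],[0,0,0.114]],[[0,0,0.0007],[0,0,0.152]],[[0,0,0.0007],[0,0,0.19]],[[0,0,0.0007],[0,0,0.228]],[[0,0,0.0007],[0,0,0.266]],[[0,0,0.0007],[0,0,0.304]],[[0,0,0.0007],[0,0,0.342]],[[0,0,0.0007],[0,0,0.38]],[[0,0,0.0007],[0,0,0.418]]]'; python3 -m pendant '[[[0,0,0],[0,0,0.036]],[[0,0,0],[0,0,0.072]],[[0,0,0],[0,0,0.082]],[[0,0,0],[0,0,0.082]]]'; python3 -m pendant '[[[0,0,-0.006],[0,0,0]],[[0,0,-0.014],[0,0,0]],[[0,0,-0.024],[0,0,0]],[[0,0,-0.034],[0,0,0]],[[0,0,-0.05],[0,0,0]],[[0,0,-0.07],[0,0,0]],[[0,0,-0.095],[0,0,0]],[[0,0,-0.095],[0,0,0]],[[0,0,-0.095],[0,0,0]]]'; python3 tray.py; python3 -c "
from h import *
s=robot.sense();print(s['ee_pos'],s['force'])
for c in ('scene','side'): print([(round(d['p'],2),d['location']) for d in pinpoint(c,'plug1_mid')[:5]])"
```

```text
t: 27.6
ee_pos: [0.519, 0.0746, 0.139]
tool_rot: [[-0.308, 0.951, 0.0], [0.951, 0.308, 0.0], [0.0, 0.001, -1.0]]
force: [0.5, 0.0, -2.1]
width: 0.0158
t: 27.93
ee_pos: [0.519, 0.0747, 0.1388]
tool_rot: [[-0.063, 0.998, 0.0], [0.998, 0.063, -0.0], [-0.0, 0.0, -1.0]]
force: [-0.9, -0.4, -1.8]
width: 0.0161
t: 28.68
ee_pos: [0.5197, 0.0741, 0.2354]
tool_rot: [[-0.061, 0.998, 0.004], [0.998, 0.061, 0.001], [0.001, 0.004, -1.0]]
force: [0.0, 0.5, -3.9]
width: 0.0158
scene [{'box': [290.9, 134.1, 408.8, 195.2], 'p': 0.87}]
(298, 128, 111, 73)
   [310, 137] [0.3718 0.2582]
   [359, 128] [0.4429 0.3547]
   [408, 166] [0.5998 0.3256]
   [398, 200] [0.6369 0.2296]
   [360, 200] [0.5738 0.1786]
   [301, 181] [0.442  0.1407]
  mid 0.77 [0.4686 0.2788 0.005 ]
side [{'box': [263.5, 376.2, 453.3, 477.1], 'p': 0.85}]
(267, 376, 190, 104)
   [267, 441] [0.6026 0.3202]
   [297, 376] [0.5902 0.2063]
   [456, 427] [0.3418 0.2315]
   [446, 479] [0.3494 0.3117]
   [329, 479] [0.5039 0.3512]
   [268, 453] [0.5958 0.3368]
  mid 0.66 [0.475  0.2726 0.005 ]
  mid 0.46 [ 0.5314 -0.0383  0.005 ]
[0.5187 0.0742 0.2333] [-1.0624  1.1872 -2.8718]
[(0.58, [328.5, 137.3]), (0.49, [294.6, 239.1]), (0.23, [350.0, 158.9])]
[(0.77, [404.6, 449.1])]
```

```bash
python3 -c "
from h import *
go([.501,.2758,.2333],-.1)"
```

```text
shift [ 0.2023 -0.0056  0.0002] turn [-0.0001  0.0001  0.0511] rows 4.9
```

```bash
python3 -m pendant '[[[0.015,0,0],[0,0,0.01]],[[0.04,-0.001,0],[0,0,0.02]],[[0.07,-0.002,0],[0,0,0.03]],[[0.1,-0.003,0],[0,0,0.04]],[[0.13,-0.004,0],[0,0,0.051]],[[0.16,-0.005,0],[0,0,0.051]],[[0.185,-0.0056,0],[0,0,0.051]],[[0.198,-0.0056,0],[0,0,0.051]],[[0.202,-0.0056,0],[0,0,0.051]],[[0.202,-0.0056,0],[0,0,0.051]],[[0.202,-0.0056,0.02],[0,0,0.051]],[[0.202,-0.0056,0.04],[0,0,0.051]]]'; python3 -m pendant '[[[0,0,0.02],[0,0,0]],[[0,0,0.04],[0,0,0]],[[0,0,0.045],[0,0,0]],[[0,0,0.045],[0,0,0]],[[0,0,0.045],[0,0,0]]]'; python3 -c "
from h import *
go([.501,.2758,.1238],-.1);s=robot.sense();print(s['force'])
for c in ('scene','side'):
    read_camera(c);print([(round(d['p'],2),d['location']) for d in pinpoint(c,'plug1_mid')[:5]])"
```

```text
t: 30.28
ee_pos: [0.5031, 0.2726, 0.1949]
tool_rot: [[0.103, 0.995, 0.004], [0.995, -0.103, -0.0], [0.0, 0.004, -1.0]]
force: [-0.2, -0.5, -4.1]
width: 0.0158
t: 30.7
ee_pos: [0.5022, 0.274, 0.1497]
tool_rot: [[0.102, 0.995, 0.002], [0.995, -0.102, -0.001], [-0.0, 0.002, -1.0]]
force: [0.2, 0.2, -3.2]
width: 0.0159
shift [ 0.0017 -0.0014  0.0259] turn [ 0.0005  0.0001 -0.0006] rows 0.6
[ 0.1743  0.1513 -3.2257]
[(0.94, [328.3, 138.4]), (0.53, [131.9, 338.3]), (0.39, [362.9, 117.7])]
[(0.87, [404.9, 451.4])]
```

```bash
python3 -m pendant '[[[0,0,0.01],[0,0,0]],[[0,0,0.016],[0,0,0]],[[0,0,0.02],[0,0,0]],[[0,0,0.023],[0,0,0]],[[0,0,0.0255],[0,0,0]],[[0,0,0.0255],[0,0,0]],[[0,0,0.0255],[0,0,0]]]'; python3 -c "
from h import *
s=robot.sense();print(s['ee_pos'],s['force'])"
```

```text
t: 31.48
ee_pos: [0.501, 0.2756, 0.1232]
tool_rot: [[0.099, 0.995, -0.0], [0.995, -0.099, -0.0], [-0.0, -0.0, -1.0]]
force: [0.0, 0.1, -2.4]
width: 0.0159
[0.501  0.2756 0.1232] [ 0.0019  0.1184 -2.4199]
```

```bash
python3 -m pendant '[[[0,0,-0.0005],[0,0,0]],[[0,0,-0.0005],[0,0,-0.038]],[[0,0,-0.0005],[0,0,-0.076]],[[0,0,-0.0005],[0,0,-0.114]],[[0,0,-0.0005],[0,0,-0.152]],[[0,0,-0.0005],[0,0,-0.19]],[[0,0,-0.0005],[0,0,-0.228]],[[0,0,-0.0005],[0,0,-0.266]],[[0,0,-0.0005],[0,0,-0.304]],[[0,0,-0.0005],[0,0,-0.342]],[[0,0,-0.0005],[0,0,-0.38]],[[0,0,-0.0005],[0,0,-0.418]]]'; python3 -m pendant '[[[0,0,0],[0,0,-0.036]],[[0,0,0],[0,0,-0.072]],[[0,0,0],[0,0,-0.082]],[[0,0,0],[0,0,-0.082]],[[0,0,0],[0,0,-0.082]]]'; python3 -m pendant '[[[0,0,-0.004],[0,0,0]],[[0,0,-0.008],[0,0,0]],[[0,0,-0.014],[0,0,0]],[[0,0,-0.022],[0,0,0]],[[0,0,-0.03],[0,0,0]],[[0,0,-0.03],[0,0,0]],[[0,0,-0.03],[0,0,0]]]'; python3 - <<'E'
from h import *
s=robot.sense();print(s['force'],s['ee_pos'])
a=read_camera('scene')[60:260,240:460];b=read_camera('side')[300:480,220:500]
cv2.imwrite('pics/t4.png',np.hstack([cv2.resize(a,(396,360),interpolation=2),cv2.resize(b,(400,360),interpolation=2)]))
E
```

```text
t: 32.48
ee_pos: [0.5013, 0.2751, 0.1241]
tool_rot: [[-0.939, 0.345, 0.001], [0.345, 0.939, -0.0], [-0.001, -0.0, -1.0]]
force: [-1.6, -0.1, -1.7]
width: 0.0159
t: 32.9
ee_pos: [0.5016, 0.2755, 0.124]
tool_rot: [[-0.995, 0.102, 0.001], [0.102, 0.995, 0.0], [-0.001, 0.0, -1.0]]
force: [-0.3, -0.3, -2.9]
width: 0.0156
t: 33.48
ee_pos: [0.5018, 0.2758, 0.1547]
tool_rot: [[-0.995, 0.1, 0.002], [0.1, 0.995, 0.001], [-0.002, 0.001, -1.0]]
force: [0.3, 0.6, -3.7]
width: 0.0161
[ 0.3466  0.5996 -3.6948] [0.5018 0.2758 0.1547]
```

View pics/t4.png

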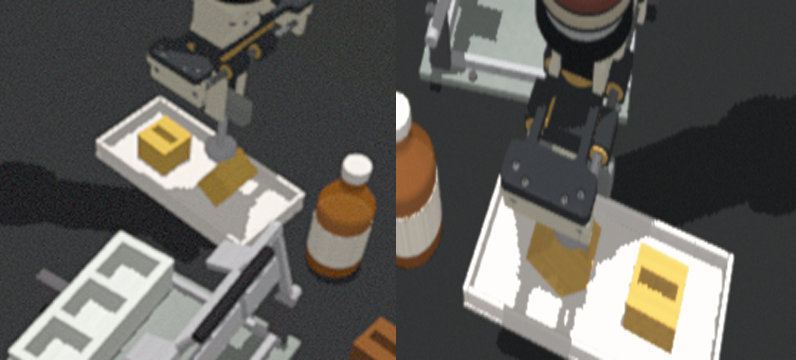

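```bash
python3 -m pendant '[[[0,0,0.008],[0,0,0]],[[0,0,0.016],[0,0,0]],[[0,0,0.022],[0,0,0]],[[0,0,0.026],[0,0,0]],[[0,0,0.029],[0,0,0]],[[0,0,0.0305],[0,0,0]],[[0,0,0.0305],[0,0,0]]]'; python3 - <<'E'
from h import *
s=robot.sense();print(s['force'],s['torque'],s['ee_pos'])
a=read_camera('scene');b=read_camera('side')
cv2.imwrite('pics/t5a.png',a);cv2.imwrite('pics/t5b.png',b)
cv2.imwrite('pics/t5.png',np.hstack([cv2.resize(a[110:200,290:410],(400,300),interpolation=2),cv2.resize(b[380:480,240:400],(400,250),interpolation=2)[:0].reshape(0,400,3) if 0 else cv2.resize(b[370:475,260:400],(400,300),interpolation=2)]))
E
```

```text
t: 34.17
ee_pos: [0.5115, 0.2754, 0.1319]
tool_rot: [[-0.995, 0.102, 0.023], [0.102, 0.995, 0.006], [-0.022, 0.008, -1.0]]
force: [2.2, -5.2, 33.0]
width: 0.0161
[ 2.2205 -5.1574 32.9893] [-1.461  -0.5203  0.0901] [0.5115 0.2754 0.1319]
```

View pics/t5.png

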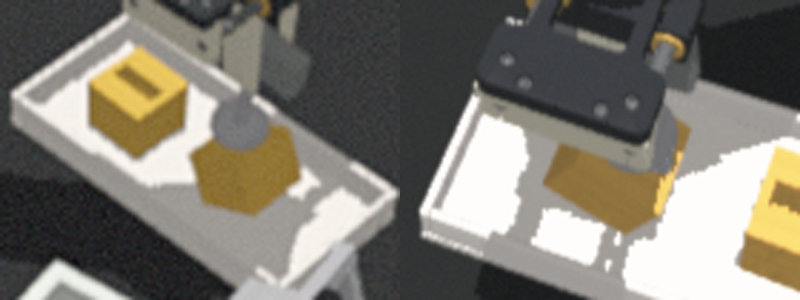

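```bash
python3 -m pendant '[[[0,0,-0.005],[0,0,0]],[[0,0,-0.01],[0,0,0]],[[0,0,-0.014],[0,0,0]],[[0,0,-0.014],[0,0,0]],[[0,0,-0.014],[0,0,0]]]'; cat > pl.py <<'E'
from h import *
def mask(c,roi):
    im=read_camera(c);h=cv2.cvtColor(im,cv2.COLOR_BGR2HSV);m=cv2.inRange(h,(12,110,40),(32,255,255));z=np.zeros_like(m);x0,y0,x1,y1=roi;z[y0:y1,x0:x1]=m[y0:y1,x0:x1];return im,cv2.morphologyEx(z,cv2.MORPH_OPEN,np.ones((3,3)))
for c,roi in(('scene',(285,100,412,205)),('side',(255,370,470,480))):
    im,m=mask(c,roi)
    for k in cv2.findContours(m,0,1)[0]:
        if cv2.contourArea(k)>80: print(c,cv2.boundingRect(k),cv2.contourArea(k),[p[0].tolist() for p in cv2.approxPolyDP(cv2.convexHull(k),2.5,True)])
s=robot.sense();print(s['force'],s['torque'],s['ee_pos'])
E
python3 pl.py
```

```text
t: 34.68
ee_pos: [0.5009, 0.2757, 0.1371]
tool_rot: [[-0.995, 0.099, -0.001], [0.099, 0.995, -0.0], [0.001, -0.0, -1.0]]
force: [-1.0, 0.4, 3.8]
width: 0.0157
scene (350, 148, 31, 29) 593.0 [[367, 148], [379, 153], [380, 166], [364, 176], [351, 170], [350, 157]]
scene (317, 125, 29, 31) 591.0 [[333, 125], [345, 134], [344, 147], [329, 155], [317, 146], [317, 134]]
side (380, 423, 44, 52) 1482.5 [[391, 423], [423, 433], [412, 474], [380, 463]]
side (310, 419, 40, 31) 722.0 [[316, 419], [349, 431], [339, 449], [310, 436]]
[-1.0196 -0.2525  4.8751] [-0.0252  0.1321  0.0108] [0.5009 0.2757 0.1371]
```

```bash
python3 -m pendant '[[[0,0,-0.003],[0,0,0]],[[0,0,-0.003],[0,0,-0.02]],[[0,0,-0.003],[0,0,-0.04]],[[0,0,-0.003],[0,0,-0.06]],[[0,0,-0.003],[0,0,-0.08]],[[0,0,-0.003],[0,0,-0.08]],[[0,0,-0.003],[0,0,-0.08]]]'; python3 pl.py
```

```text
t: 35.37
ee_pos: [0.5003, 0.2753, 0.1393]
tool_rot: [[-0.989, -0.15, -0.002], [-0.15, 0.989, -0.001], [0.002, -0.001, -1.0]]
force: [-0.4, 0.2, -2.8]
width: 0.0156
scene (352, 149, 31, 33) 635.5 [[368, 149], [382, 162], [380, 171], [366, 181], [352, 171], [354, 158]]
scene (317, 125, 29, 31) 593.0 [[333, 125], [345, 134], [344, 147], [329, 155], [317, 146], [317, 134]]
side (380, 423, 44, 52) 1483.5 [[391, 423], [423, 433], [412, 474], [380, 463]]
side (307, 419, 39, 31) 787.0 [[309, 419], [345, 427], [337, 449], [307, 438]]
[-0.5286  0.318  -2.1487] [ 0.0248  0.0172 -0.0357] [0.5006 0.2754 0.1396]
```

```bash
python3 - <<'E'
from h import *
a=read_camera('scene');b=read_camera('side')
cv2.imwrite('pics/t6.png',np.hstack([cv2.resize(a[110:200,290:410],(400,300),interpolation=2),cv2.resize(b[370:475,260:400],(400,300),interpolation=2)]))
E
```

```text
(no output)
```

View pics/t6.png

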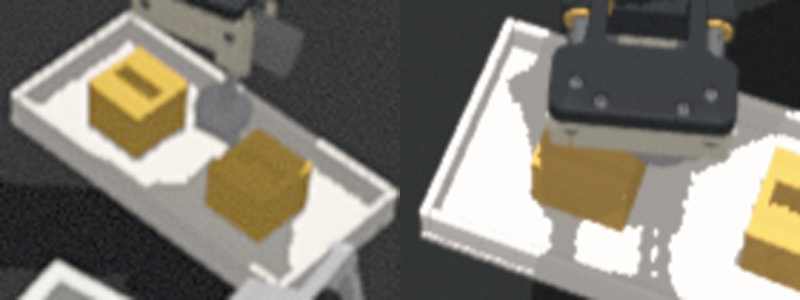

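```bash
python3 -m pendant '[[[0,0,-0.005],[0,0,0]],[[0,0,-0.01],[0,0,0]],[[0,0,-0.016],[0,0,0]],[[0,0,-0.024],[0,0,0]],[[0,0,-0.03],[0,0,0]],[[0,0,-0.03],[0,0,0]]]'; python3 pl.py; python3 -c "
from h import *
print(atz('scene',(367.5,158),.045),atz('scene',(366,170),.025))
i=camera_info('scene');R=np.array(i['orientation']);e=np.array(i['eye'])
for P in([.5006,.2754,.048],[.5006,.2754,.045],[.5006,.2754,.025],[.4143,.285,.045]):
  q=R.T@(np.array(P)-e);print(P,q[0]/q[2]*i['fx']+i['cx'],q[1]/q[2]*i['fy']+i['cy'])"
```

```text
t: 36.07
ee_pos: [0.5021, 0.2762, 0.1723]
tool_rot: [[-0.989, -0.151, 0.003], [-0.151, 0.989, 0.002], [-0.004, 0.001, -1.0]]
force: [0.2, -0.2, -1.8]
width: 0.0159
scene (352, 149, 31, 33) 629.5 [[368, 149], [382, 162], [380, 171], [366, 181], [352, 170], [352, 164]]
scene (317, 125, 29, 31) 592.0 [[333, 125], [345, 134], [344, 147], [329, 155], [317, 146], [317, 134]]
side (380, 423, 44, 52) 1482.5 [[391, 423], [423, 433], [412, 474], [380, 463]]
side (307, 407, 42, 43) 1257.0 [[315, 407], [338, 409], [348, 417], [337, 449], [307, 438], [307, 424]]
[ 0.3218 -0.284  -2.2856] [0.0344 0.0344 0.0019] [0.5012 0.2757 0.1708]
[0.5234 0.2742 0.045 ] [0.5323 0.2589 0.025 ]
[0.5006, 0.2754, 0.048] 359.61815930986353 152.0442745050106
[0.5006, 0.2754, 0.045] 359.5217326361616 152.99340887287315
[0.5006, 0.2754, 0.025] 358.8889918934653 159.22151943381948
[0.4143, 0.285, 0.045] 331.64384191638425 133.45740964721153
```

```bash
python3 -m pendant '[[[0,0,-0.03],[0,0,0]],[[0,-0.03,-0.04],[0,0,0.03]],[[0,-0.065,-0.04],[0,0,0.06]],[[0,-0.1,-0.04],[0,0,0.08]],[[0,-0.14,-0.04],[0,0,0.08]],[[0,-0.18,-0.04],[0,0,0.08]],[[0,-0.18,-0.04],[0,0,0.08]],[[0,-0.18,-0.04],[0,0,0.08]]]'; python3 pl.py; python3 - <<'E'
from h import *
f=lambda im:cv2.convertScaleAbs(cv2.resize(im,(400,400),interpolation=2),alpha=1.4,beta=10)
a=read_camera('scene')[110:200,300:390+0];b=read_camera('side')[370:480,270:380]
w=read_camera('wrist');cv2.imwrite('pics/w7.png',w)
cv2.imwrite('pics/t7.png',np.hstack([f(a),f(b)]))
E
```

```text
t: 36.83
ee_pos: [0.5285, 0.0937, 0.2101]
tool_rot: [[-0.994, 0.107, -0.0], [0.107, 0.994, -0.002], [0.0, -0.002, -1.0]]
force: [0.2, 1.3, -2.1]
width: 0.0159
scene (353, 149, 30, 33) 633.5 [[368, 149], [382, 158], [380, 171], [366, 181], [353, 171], [353, 159]]
scene (333, 127, 13, 25) 220.5 [[338, 127], [345, 134], [344, 147], [334, 151], [334, 127]]
side (380, 423, 44, 52) 1483.5 [[391, 423], [423, 433], [412, 474], [380, 463]]
side (307, 400, 42, 50) 1425.0 [[318, 400], [348, 409], [337, 449], [307, 438], [307, 425]]
[ 0.5342  0.5055 -1.8801] [0.0762 0.0275 0.0178] [0.5279 0.0986 0.21  ]
```

View pics/t7.png

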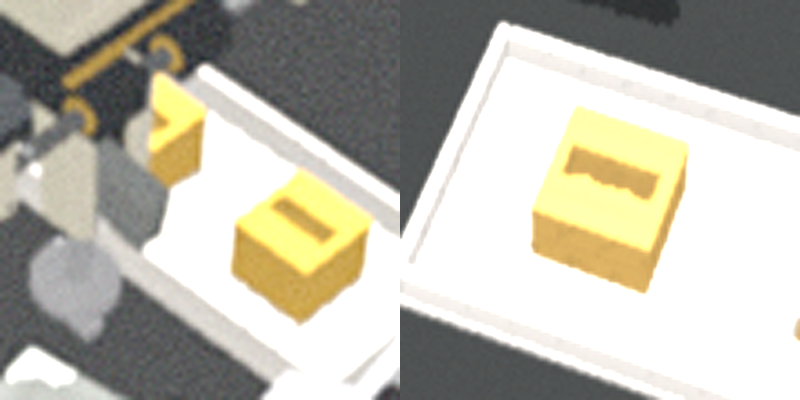

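```bash
cat > rod.py <<'E'
from h import *
s=robot.sense();R=np.array(s['tool_rot']);p=s['ee_pos']
for c in('scene','side','wrist'): read_camera(c)
for n in('rod_handle','rod_foot'):
    L={c:[d for d in pinpoint(c,n)[:2]] for c in('scene','side','wrist')}
    for c in L: print(n,c,[(round(d['p'],2),np.round(d['location'],1).tolist()) for d in L[c]])
    r=[ray(c,L[c][0]['location'],s) for c in('scene','side') if L[c]]
    if len(r)==2: x,e=tri(r);print('  tri',x,e,'tool',R.T@(x-p))
    if L['wrist']: print('  wrist@',atz('wrist',L['wrist'][0]['location'],p[2]+.0017-(.1 if n=='rod_foot' else 0),s)-p)
i=camera_info('scene')
for c in('scene','side'):
    i=camera_info(c)
    for z in(.0017,-.0983): 
        q=np.array(i['orientation']).T@(p+[0,0,z]-np.array(i['eye']));print(c,'expected',z,q[0]/q[2]*i['fx']+i['cx'],q[1]/q[2]*i['fy']+i['cy'])
E
python3 rod.py
```

```text
rod_handle scene [(0.59, [324.3, 147.6])]
rod_handle side [(0.68, [357.5, 252.0]), (0.15, [425.1, 179.4])]
rod_handle wrist [(0.79, [316.6, 337.1])]
  tri [0.5279 0.1025 0.2169] 0.004147136021477037 tool [ 0.0002  0.0028 -0.0069]
  wrist@ [0.0023 0.0006 0.0017]
rod_foot scene [(0.87, [313.5, 179.3])]
rod_foot side []
rod_foot wrist []
scene expected 0.0017 321.1320567560548 149.6701593239788
scene expected -0.0983 320.5084883264586 185.8712661575535
side expected 0.0017 354.98355747018354 253.99301671838688
side expected -0.0983 352.00423443122565 298.5183614389849
```

```bash
python3 -c "
from h import *
go([.4484,-.3364,.23],1.4807)"
```

```text
shift [ 0.0364 -0.4399 -0.0197] turn [-0.    -0.    -0.003] rows 10.6
```

```bash
python3 -m pendant '[[[0.003,-0.04,-0.02],[0,0,-0.003]],[[0.006,-0.08,-0.02],[0,0,-0.003]],[[0.01,-0.12,-0.02],[0,0,-0.003]],[[0.013,-0.16,-0.02],[0,0,-0.003]],[[0.016,-0.2,-0.02],[0,0,-0.003]],[[0.02,-0.24,-0.02],[0,0,-0.003]],[[0.023,-0.28,-0.02],[0,0,-0.003]],[[0.026,-0.32,-0.02],[0,0,-0.003]],[[0.03,-0.36,-0.02],[0,0,-0.003]],[[0.033,-0.4,-0.02],[0,0,-0.003]],[[0.0364,-0.43,-0.02],[0,0,-0.003]],[[0.0364,-0.44,-0.02],[0,0,-0.003]]]';  python3 -m pendant '[[[0,0,0],[0,0,0]],[[0,0,0],[0,0,0]],[[0,0,0],[0,0,0]]]'; python3 rod.py; python3 - <<'E'
from h import *
f=lambda im:cv2.convertScaleAbs(cv2.resize(im,(390,390),interpolation=2),alpha=1.5,beta=20)
cv2.imwrite('pics/t8s.png',read_camera('scene'));cv2.imwrite('pics/t8d.png',read_camera('side'))
E
```

```text
t: 38.53
ee_pos: [0.445, -0.3436, 0.2305]
tool_rot: [[-0.995, 0.099, -0.002], [0.099, 0.995, -0.005], [0.001, -0.005, -1.0]]
force: [-0.7, -1.1, -1.8]
width: 0.0157
t: 38.78
ee_pos: [0.4494, -0.3339, 0.23]
tool_rot: [[-0.996, 0.087, 0.0], [0.087, 0.996, 0.002], [0.0, 0.002, -1.0]]
force: [0.4, 0.3, -1.2]
width: 0.0161
rod_handle scene [(0.58, [322.2, 261.8]), (0.56, [93.9, 279.7])]
rod_handle side [(0.6, [441.6, 95.3])]
rod_handle wrist [(0.88, [316.2, 338.8])]
  tri [ 0.5723 -0.1352  0.301 ] 0.13325473434416127 tool [-0.1052  0.2089 -0.0705]
  wrist@ [0.003  0.0004 0.0017]
rod_foot scene [(0.82, [108.8, 307.2])]
rod_foot side []
rod_foot wrist []
scene expected 0.0017 94.46672781840587 282.2611093117482
scene expected -0.0983 115.46161028267093 313.5895889175438
side expected 0.0017 439.7997409494087 99.74522975510084
side expected -0.0983 432.3622142896749 143.13133557189613
```

```bash
python3 - <<'E'
from h import *
s=robot.sense();R=np.array(s['tool_rot']);p=np.array(s['ee_pos'])
def proj(c,P):
    i=camera_info(c);q=np.array(i['orientation']).T@(P-np.array(i['eye']));return np.array([q[0]/q[2]*i['fx']+i['cx'],q[1]/q[2]*i['fy']+i['cy']])
g=p+[0,0,.0017]
rp=lambda L,th:g+L*(np.sin(th)*R[:,0]+np.cos(th)*R[:,2])
for d in range(0,17,4): print(d,'foot',proj('scene',rp(.1,np.radians(d))),'side collar',proj('side',rp(.074,np.radians(d))),proj('side',rp(.1,np.radians(d))))
# montage with overlays: axis at 0 deg (red) and 8 deg (green)
out=[]
for c,f in(('scene','t8s'),('side','t8d')):
    im=cv2.imread(f'pics/{f}.png');k=6
    o=proj(c,rp(.06,0)).astype(int)-[33,33]; 
    cr=cv2.convertScaleAbs(cv2.resize(im[o[1]:o[1]+66,o[0]:o[0]+66],(396,396),interpolation=2),alpha=1.6,beta=25)
    for th,col in((0,(0,0,255)),(8,(0,255,0))):
        a,b=[tuple(((proj(c,rp(L,np.radians(th)))-o+.5)*k).astype(int).tolist()) for L in(.0,.1)]
        cv2.line(cr,a,b,col,1); 
    out.append(cr)
cv2.imwrite('pics/t8.png',np.hstack(out))
E
```

```text
0 foot [113.7469 314.2485] side collar [434.8629 131.6551] [433.0101 142.4172]
4 foot [111.2335 311.4804] side collar [437.3972 132.0463] [436.379  142.9549]
8 foot [108.6518 308.6023] side collar [439.9524 132.2846] [439.7785 143.2928]
12 foot [106.0111 305.6247] side collar [442.518  132.3684] [443.195  143.4284]
16 foot [103.3207 302.5583] side collar [445.0829 132.2967] [446.6149 143.3599]
```

View pics/t8.png

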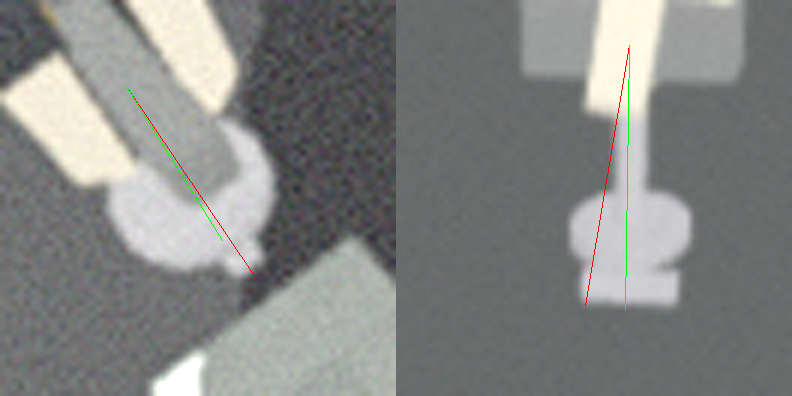

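```bash
python3 -c "
from h import *
go([.4494,-.3364,.18],1.4807)"; python3 -m pendant '[[[0,-0.002,0],[0,-0.02,0]],[[0,-0.002,0.02],[0,-0.044,0]],[[0,-0.002,0.05],[0,-0.044,0]],[[0,-0.002,0.05],[0,-0.044,0]],[[0,-0.002,0.05],[0,-0.044,0]],[[0,-0.002,0.05],[0,-0.044,0]]]'; python3 rod.py; python3 -c "
from h import *
s=robot.sense();R=np.array(s['tool_rot']);p=s['ee_pos'];print(R,R.T@(np.array([.4494,-.3364,.14])-p))"
```

```text
shift [-0.001   0.0002  0.0503] turn [-0. -0.  0.] rows 1.2
t: 39.83
ee_pos: [0.4494, -0.339, 0.1814]
tool_rot: [[-0.986, 0.089, 0.139], [0.088, 0.996, -0.014], [-0.139, -0.001, -0.99]]
force: [0.8, -0.6, -1.8]
width: 0.0157
rod_handle scene [(0.97, [100.7, 297.8])]
rod_handle side [(0.74, [437.8, 117.8])]
rod_handle wrist [(0.84, [319.0, 336.5])]
  tri [ 0.4474 -0.3386  0.1891] 0.00010938466380845148 tool [ 0.0009  0.0002 -0.0079]
  wrist@ [0.0021 0.0016 0.0017]
rod_foot scene [(0.58, [120.2, 328.3]), (0.48, [370.0, 226.3])]
rod_foot side [(0.69, [427.5, 156.7]), (0.59, [320.1, 293.7])]
rod_foot wrist []
  tri [ 0.4536 -0.3409  0.0929] 0.0012735439185287902 tool [ 0.008  -0.0014  0.0883]
scene expected 0.0017 102.53048704819929 300.56350063689524
scene expected -0.0983 121.89918725357663 328.8890399579563
side expected 0.0017 436.3247254693977 120.20591118548658
side expected -0.0983 429.3271994759581 161.0141444286466
[[-0.9864  0.0898  0.1376]
 [ 0.0889  0.996  -0.0127]
 [-0.1382 -0.0003 -0.9904]] [0.0047 0.0023 0.0403]
```

```bash
python3 -m pendant '[[[0,0.0023,0],[0,0,0]],[[0.0028,0.0023,0.0198],[0,0,0]],[[0.0048,0.0023,0.035],[0,0,0]],[[0.0063,0.0023,0.046],[0,0,0]],[[0.0076,0.0023,0.055],[0,0,0]],[[0.0076,0.0023,0.055],[0,0,0]],[[0.0076,0.0023,0.055],[0,0,0]]]'; python3 -c "
from h import *
s=robot.sense();print(s['ee_pos'],s['force'],s['torque'])"
```

```text
t: 40.87
ee_pos: [0.4484, -0.3362, 0.1245]
tool_rot: [[-0.987, 0.09, 0.137], [0.089, 0.996, -0.012], [-0.137, 0.0, -0.991]]
force: [0.1, 0.9, -1.7]
width: 0.0158
[ 0.4484 -0.3362  0.1245] [ 0.1319  0.8521 -1.6774] [0.0155 0.2062 0.0066]
```

```bash
python3 -m pendant '[[[0.0007,0,0.005],[0,0,0]],[[0.0014,0,0.01],[0,0,0]],[[0.0017,0,0.012],[0,0,0]],[[0.0017,0,0.012],[0,0,0]],[[0.0017,0,0.012],[0,0,0]]]'; python3 -m pendant '[[[0.0003,0,0.002],[0,0,0]],[[0.0003,0,0.002],[0,0,0]],[[0.0003,0,0.002],[0,0,0]]]'; python3 -m pendant '[[[0.0003,0,0.002],[0,0,0]],[[0.0003,0,0.002],[0,0,0]],[[0.0003,0,0.002],[0,0,0]]]'
```

```text
t: 41.28
ee_pos: [0.4484, -0.3363, 0.1126]
tool_rot: [[-0.986, 0.09, 0.137], [0.089, 0.996, -0.012], [-0.138, -0.0, -0.99]]
force: [-0.1, 0.6, -2.6]
width: 0.0158
t: 41.53
ee_pos: [0.4487, -0.3366, 0.111]
tool_rot: [[-0.986, 0.09, 0.138], [0.089, 0.996, -0.013], [-0.139, -0.001, -0.99]]
force: [-0.1, -1.0, 0.6]
width: 0.0155
t: 41.78
ee_pos: [0.4488, -0.3368, 0.1109]
tool_rot: [[-0.986, 0.09, 0.139], [0.089, 0.996, -0.014], [-0.14, -0.001, -0.99]]
force: [-3.0, 1.6, 12.5]
width: 0.0158
```

```bash
python3 -m pendant '[[[-0.0003,0,-0.002],[0,0,0]],[[-0.0003,0,-0.002],[0,0,0]],[[-0.0003,0,-0.002],[0,0,0]]]'; python3 -m pendant '[[[0,0,0],[0,0,0]],[[0,0,0],[0,0,0]],[[0,0,0],[0,0,0]],[[0,0,0],[0,0,0]],[[-0.003,0,-0.02],[0,0,0]],[[-0.0075,0,-0.05],[0,0,0]],[[-0.014,0,-0.09],[0,0,0]],[[-0.022,0,-0.13],[0,0.02,0]],[[-0.022,0,-0.13],[0,0.044,0]],[[-0.022,0,-0.13],[0,0.044,0]],[[-0.022,0,-0.13],[0,0.044,0]]]' 60; python3 - <<'E'
from h import *
s=robot.sense();print(s['ee_pos'],s['tool_rot'])
for c in('scene','side'): read_camera(c)
for n in('rod_handle','rod_foot','stand_hole'):
    L=[(c,pinpoint(c,n)[:1]) for c in('scene','side')];print(n,[(c,round(l[0]['p'],2),l[0]['location']) for c,l in L if l])
    if all(l for c,l in L): print(tri([ray(c,l[0]['location']) for c,l in L]))
go([.48,.008,.2],1.634)
E
python3 look.py w8 rod_handle rod_foot
```

```text
t: 42.03
ee_pos: [0.4485, -0.3363, 0.111]
tool_rot: [[-0.986, 0.09, 0.138], [0.089, 0.996, -0.013], [-0.138, -0.0, -0.99]]
force: [-1.6, 0.5, 4.2]
width: 0.0157
t: 42.95
ee_pos: [0.4528, -0.3357, 0.2416]
tool_rot: [[-0.996, 0.088, 0.0], [0.088, 0.996, 0.001], [-0.0, 0.001, -1.0]]
force: [0.1, 0.3, -0.2]
width: 0.0559
[ 0.4528 -0.3357  0.2416] [[-0.9961  0.088   0.0003]
 [ 0.088   0.9961  0.0008]
 [-0.0002  0.0008 -1.    ]]
rod_handle [('scene', 0.9, [115.9, 315.5])]
rod_foot [('scene', 0.64, [131.9, 345.1]), ('side', 0.8, [424.3, 182.2])]
(array([ 0.4523, -0.3411,  0.024 ]), np.float64(8.227293690564955e-05))
stand_hole [('scene', 0.8, [132.7, 341.0]), ('side', 0.89, [429.6, 179.0])]
(array([ 0.4468, -0.3377,  0.0336]), np.float64(0.005417510717286548))
shift [0.0029 0.3458 0.0421] turn [ 0.0002 -0.0003 -0.0491] rows 8.4
rod_handle 0.86 [322.5 235.6] [ 0.446  -0.3319  0.118 ]
rod_foot 0.59 [321.9 211.2] [ 0.4491 -0.3318  0.018 ]
```

```bash
python3 -m pendant '[[[0,0.035,0],[0,0,-0.01]],[[0,0.075,0],[0,0,-0.02]],[[0.002,0.115,0],[0,0,-0.03]],[[0.005,0.155,0],[0,0,-0.04]],[[0.01,0.195,0],[0,0,-0.049]],[[0.015,0.235,0],[0,0,-0.049]],[[0.02,0.275,0],[0,0,-0.049]],[[0.025,0.315,0],[0,0,-0.049]],[[0.026,0.335,0],[0,0,-0.049]],[[0.026,0.343,0],[0,0,-0.049]],[[0.026,0.343,0],[0,0,-0.049]],[[0.026,0.343,0],[0,0,-0.049]]]' 60; python3 look.py w9 block_fin block_mid bar_handle; python3 -c "
from h import *
go([.457,.0075,.041],1.634)
im=cv2.imread('pics/w9.png');print(im[150:240:6,250:390:10].min(2))
"
```

```text
t: 44.5
ee_pos: [0.4574, 0.0059, 0.2424]
tool_rot: [[-0.998, -0.063, 0.0], [-0.063, 0.998, -0.001], [-0.0, -0.001, -1.0]]
force: [0.7, -0.5, -0.2]
width: 0.0559
block_fin 0.68 [320.7 228.3] [0.4654 0.0096 0.04  ]
block_mid 0.58 [321.2 290.7] [0.5237 0.0138 0.037 ]
bar_handle 0.39 [597.5 301.6] [0.4905 0.2104 0.11  ]
shift [0.0001 0.0024 0.2013] turn [-0.0003 -0.     -0.001 ] rows 4.8
[[ 23  20  21  19  20  21  21  39  41  39  41  41  43  40]
 [ 23  23  24  22  21  20  27  41  41  39  38  41  40  41]
 [ 23  19  23  22  23  23  20  40  40  38  41  39  38  43]
 [ 19  23  24  23  21  26  20  41  40  37  40  41  41  38]
 [ 22  20  24  24  24  24  21  40  42  43  40  39  41  42]
 [ 18  25  25  21  24  23  18  38  43  40  41  39  36  39]
 [ 21  20  21  21  20  21  22  23  39  42  43  39  37  40]
 [ 23  25  20  23  21  22  24  37  33  21  24  40  42  26]
 [ 25  24  21  26  23  23  23  30  21  24  21  35  24  20]
 [ 24  26  22  21  24  24  22  21  21  24  17  23  23  22]
 [ 24  22  21  22  25  21  24  40  28  24  19  20  22  20]
 [ 25  20  21  18  21  21  18  47  40  23  22  25  24  19]
 [ 24  22  21  22  19  19  22  46  40  20  24  22  21  20]
 [ 44  44  43  44  50  49  45  45  42  50  48  53  49  50]
 [ 98  98  97  95  97  95  93  48  51  96  98 192  97  97]]
```

```bash
python3 -m pendant '[[[0,0.0018,0.04],[0,0,0]],[[0,0.0018,0.08],[0,0,0]],[[0,0.0018,0.12],[0,0,0]],[[0,0.0018,0.155],[0,0,0]],[[0,0.0018,0.18],[0,0,0]],[[0,0.0018,0.195],[0,0,0]],[[0,0.0018,0.2],[0,0,0]],[[0,0.0018,0.2],[0,0,0]]]'; python3 -m pendant '[[[0,0,0],[0,0,0]],[[0,0,0],[0,0,0]],[[0,0,0],[0,0,0]],[[0,0,0],[0,0,0]],[[0,0,0],[0,0,0]],[[0,0,0],[0,0,0]],[[0,0,0],[0,0,0]],[[0,0,0],[0,0,0]]]' 0; python3 -m pendant '[[[-0.01,0,0],[0,0,0]],[[-0.025,0,0],[0,0,0]],[[-0.04,0,0],[0,0,0]],[[-0.055,0,0],[0,0,0]],[[-0.07,0,0],[0,0,0]],[[-0.085,0,0],[0,0,0]],[[-0.1,0,0],[0,0,0]],[[-0.112,0,0],[0,0,0]],[[-0.12,0,0],[0,0,0]],[[-0.126,0,0],[0,0,0]],[[-0.126,0,0],[0,0,0]]]'
```

```text
t: 45.37
ee_pos: [0.4566, 0.0081, 0.0414]
tool_rot: [[-0.998, -0.062, -0.002], [-0.062, 0.998, -0.001], [0.003, -0.001, -1.0]]
force: [-0.4, 0.1, -0.3]
width: 0.0556
t: 46.03
ee_pos: [0.4574, 0.0076, 0.0428]
tool_rot: [[-0.998, -0.062, 0.001], [-0.062, 0.998, -0.002], [-0.001, -0.002, -1.0]]
force: [-1.7, -5.2, 4.6]
width: 0.0158
t: 46.95
ee_pos: [0.5761, 0.0151, 0.0416]
tool_rot: [[-0.998, -0.063, -0.016], [-0.063, 0.998, -0.002], [0.016, -0.001, -1.0]]
force: [-8.3, -4.5, 8.6]
width: 0.016
```

```bash
python3 -m pendant '[[[-0.002,0,0],[0,0,0]],[[-0.004,0,0],[0,0,0]],[[-0.006,0,0],[0,0,0]],[[-0.006,0,0],[0,0,0]],[[-0.006,0,0],[0,0,0]]]'; python3 -m pendant '[[[-0.001,0,0],[0,0,0]],[[-0.002,0,0],[0,0,0]],[[-0.003,0,0],[0,0,0]],[[-0.003,0,0],[0,0,0]]]'
```

```text
t: 47.37
ee_pos: [0.5801, 0.0154, 0.0417]
tool_rot: [[-0.998, -0.063, -0.02], [-0.063, 0.998, -0.003], [0.02, -0.001, -1.0]]
force: [-11.3, -4.3, 11.1]
width: 0.0159
t: 47.7
ee_pos: [0.5827, 0.0155, 0.0417]
tool_rot: [[-0.998, -0.063, -0.021], [-0.062, 0.998, -0.003], [0.021, -0.001, -1.0]]
force: [-12.3, -4.1, 12.2]
width: 0.0159
```

```bash
python3 -m pendant '[[[-0.001,0,0],[0,0,0]],[[-0.002,0,0],[0,0,0]],[[-0.003,0,0],[0,0,0]],[[-0.004,0,0],[0,0,0]],[[-0.005,0,0],[0,0,0]],[[-0.005,0,0],[0,0,0]]]'; python3 -m pendant '[[[-0.001,0,0],[0,0,0]],[[-0.002,0,0],[0,0,0]],[[-0.003,0,0],[0,0,0]],[[-0.003,0,0],[0,0,0]]]';python3 -m pendant '[[[-0.001,0,0],[0,0,0]],[[-0.002,0,0],[0,0,0]],[[-0.003,0,0],[0,0,0]],[[-0.003,0,0],[0,0,0]]]'
```

```text
t: 48.2
ee_pos: [0.5878, 0.0159, 0.0417]
tool_rot: [[-0.998, -0.063, -0.02], [-0.063, 0.998, -0.003], [0.02, -0.001, -1.0]]
force: [-12.0, -4.9, 11.2]
width: 0.0158
t: 48.53
ee_pos: [0.5909, 0.0161, 0.0417]
tool_rot: [[-0.998, -0.063, -0.02], [-0.063, 0.998, -0.003], [0.02, -0.001, -1.0]]
force: [-12.1, -4.0, 12.7]
width: 0.0158
t: 48.87
ee_pos: [0.5929, 0.0162, 0.0417]
tool_rot: [[-0.998, -0.063, -0.022], [-0.063, 0.998, -0.003], [0.022, -0.001, -1.0]]
force: [-14.4, -4.4, 14.9]
width: 0.0156
```

```bash
python3 -m pendant '[[[-0.001,0,0],[0,0,0]],[[-0.002,0,0],[0,0,0]],[[-0.003,0,0],[0,0,0]],[[-0.003,0,0],[0,0,0]]]'
```

```text
t: 49.2
ee_pos: [0.5933, 0.0162, 0.0416]
tool_rot: [[-0.998, -0.062, -0.028], [-0.062, 0.998, -0.003], [0.028, -0.001, -1.0]]
force: [-18.3, -3.1, 17.6]
width: 0.016
```

```bash
python3 -m pendant '[[[0.004,0,0],[0,0,0]],[[0.009,0,0],[0,0,0]],[[0.009,0,0],[0,0,0]]]'; python3 -m pendant '[[[0,0,0],[0,0,0]],[[0,0,0],[0,0,0]],[[0,0,0],[0,0,0]],[[0,0,0],[0,0,0]],[[0.01,0,-0.005],[0,0,0]],[[0.02,0,-0.03],[0,0,0]],[[0.03,0,-0.07],[0,0,0]],[[0.03,0,-0.11],[0,0,0]],[[0.03,0,-0.15],[0,0,0]],[[0.03,0,-0.19],[0,0,0]],[[0.03,0,-0.23],[0,0,0]],[[0.03,0,-0.24],[0,0,0]]]' 60; python3 look.py w10 block_fin block_mid cradle_mid bar_handle; python3 -c "
from h import *
s=robot.sense();print(s['ee_pos'],s['joint_positions'])
read_camera('scene');read_camera('side')
L=[(c,pinpoint(c,'bar_handle')[:1]) for c in('scene','side')];print(L);print(tri([ray(c,l[0]['location']) for c,l in L if l]))
go([.6923,.0199,.30],.063)"
```

```text
t: 49.45
ee_pos: [0.5932, 0.0164, 0.0417]
tool_rot: [[-0.998, -0.062, -0.007], [-0.062, 0.998, -0.002], [0.007, -0.001, -1.0]]
force: [-4.6, -5.5, 2.0]
width: 0.0158
t: 50.45
ee_pos: [0.5705, 0.0168, 0.2899]
tool_rot: [[-0.998, -0.065, 0.014], [-0.065, 0.998, 0.001], [-0.014, 0.0, -1.0]]
force: [1.0, 1.4, 1.2]
width: 0.0558
block_fin 0.89 [316.9 234.3] [0.5997 0.0188 0.04  ]
block_fin 0.18 [309.9 442.1] [0.8452 0.0261 0.04  ]
block_mid 0.8 [316.8 288.4] [0.6576 0.0223 0.037 ]
cradle_mid 0.62 [313.  226.2] [0.5988 0.0145 0.012 ]
cradle_mid 0.53 [ 17.4 274.4] [ 0.6722 -0.2993  0.012 ]
bar_handle 0.91 [311.  440.1] [0.7808 0.0248 0.11  ]
[0.5657 0.0165 0.2803] [-0.1273  0.444   0.0909  1.606  -0.044   1.0976  1.6103]
[('scene', [{'location': [372.6, 224.5], 'p': 0.7}]), ('side', [{'location': [222.6, 384.1], 'p': 0.75}])]
(array([ 0.6644,  0.1988, -0.0144]), np.float64(0.055058796712658994))
shift [-0.126  -0.0044 -0.0199] turn [-0.0009 -0.0009  0.5003] rows 12.6
```

```bash
python3 -m pendant '[[[-0.01,0,-0.015],[0,0,0.039]],[[-0.02,0,-0.02],[0,0,0.078]],[[-0.03,0,-0.02],[0,0,0.117]],[[-0.045,-0.001,-0.02],[0,0,0.156]],[[-0.06,-0.002,-0.02],[0,0,0.195]],[[-0.075,-0.003,-0.02],[0,0,0.234]],[[-0.09,-0.004,-0.02],[0,0,0.273]],[[-0.11,-0.004,-0.02],[0,0,0.312]],[[-0.126,-0.004,-0.02],[0,0,0.351]],[[-0.126,-0.004,-0.02],[0,0,0.39]],[[-0.126,-0.004,-0.02],[0,0,0.429]],[[-0.126,-0.004,-0.02],[0,0,0.468]]]' 40; python3 -m pendant '[[[0,0,0],[0,0,0.032]],[[0,0,0],[0,0,0.032]],[[0,0,0],[0,0,0.032]]]'; python3 -c "
from h import *
go([.6923,.0199,.2179],.063)"
```

```text
t: 51.9
ee_pos: [0.6929, 0.0203, 0.3006]
tool_rot: [[-0.158, 0.987, -0.003], [0.987, 0.158, -0.0], [-0.0, -0.003, -1.0]]
force: [-0.3, -0.1, 0.3]
width: 0.037
t: 52.15
ee_pos: [0.6926, 0.0204, 0.3013]
tool_rot: [[-0.067, 0.998, -0.002], [0.998, 0.067, -0.0], [-0.0, -0.002, -1.0]]
force: [-0.4, 0.4, -0.5]
width: 0.037
shift [-0.0005 -0.0002  0.0834] turn [-0.0006  0.0001  0.0011] rows 2.0
```

```bash
python3 -m pendant '[[[0,0,0.03],[0,0,0]],[[0,0,0.055],[0,0,0]],[[0,0,0.072],[0,0,0]],[[0,0,0.0834],[0,0,0]],[[0,0,0.0834],[0,0,0]]]'; python3 -m pendant '[[[0,0,0],[0,0,0]],[[0,0,0],[0,0,0]],[[0,0,0],[0,0,0]],[[0,0,0],[0,0,0]],[[0,0,0],[0,0,0]],[[0,0,0],[0,0,0]]]' 0
```

```text
t: 52.57
ee_pos: [0.6912, 0.0205, 0.2156]
tool_rot: [[-0.065, 0.998, -0.006], [0.998, 0.065, 0.0], [0.001, -0.006, -1.0]]
force: [0.3, -0.2, 1.1]
width: 0.0372
t: 53.07
ee_pos: [0.6927, 0.02, 0.2204]
tool_rot: [[-0.064, 0.998, 0.0], [0.998, 0.064, -0.0], [-0.0, 0.0, -1.0]]
force: [-3.3, 0.5, 4.4]
width: 0.0131
```

```bash
python3 -m pendant '[[[0,-0.017,0.0021],[0,0,0]],[[0,-0.0288,0.0048],[0,0,0]],[[0,-0.0404,0.0086],[0,0,0]],[[0,-0.0516,0.0133],[0,0,0]],[[0,-0.0623,0.019],[0,0,0]],[[0,-0.0725,0.0257],[0,0,0]],[[0,-0.0821,0.0332],[0,0,0]],[[0,-0.091,0.0415],[0,0,0]],[[0,-0.0992,0.0505],[0,0,0]],[[0,-0.1065,0.0602],[0,0,0]],[[0,-0.113,0.0705],[0,0,0]],[[0,-0.1185,0.0814],[0,0,0]]]'; python3 -m pendant '[[[0,-0.0045,0.0113],[0,0,0]],[[0,-0.0078,0.0215],[0,0,0]],[[0,-0.0081,0.0235],[0,0,0]],[[0,-0.0081,0.0235],[0,0,0]],[[0,-0.0081,0.0235],[0,0,0]]]'
```

```text
t: 54.07
ee_pos: [0.5761, 0.0128, 0.1389]
tool_rot: [[-0.064, 0.998, 0.005], [0.998, 0.064, 0.0], [0.0, 0.005, -1.0]]
force: [-0.4, 0.2, 4.4]
width: 0.0132
t: 54.48
ee_pos: [0.5665, 0.0123, 0.1136]
tool_rot: [[-0.064, 0.998, -0.0], [0.998, 0.064, -0.0], [-0.0, -0.0, -1.0]]
force: [0.4, 0.0, -4.5]
width: 0.0133
```

```bash
python3 -m pendant '[[[0,0,0.003],[0,0,0]],[[0,0,0.006],[0,0,0]],[[0,0,0.006],[0,0,0]],[[0,0,0.006],[0,0,0]]]'; python3 -m pendant '[[[0,0,0.003],[0,0,0]],[[0,0,0.005],[0,0,0]],[[0,0,0.005],[0,0,0]]]'
```

```text
t: 54.82
ee_pos: [0.5654, 0.0122, 0.1088]
tool_rot: [[-0.064, 0.998, -0.002], [0.998, 0.064, 0.001], [0.001, -0.002, -1.0]]
force: [-4.7, -0.1, 6.9]
width: 0.0132
t: 55.07
ee_pos: [0.5654, 0.012, 0.1079]
tool_rot: [[-0.064, 0.998, -0.002], [0.998, 0.064, 0.003], [0.003, -0.001, -1.0]]
force: [-11.8, 1.6, 30.6]
width: 0.0133
```

```bash
python3 -m pendant '[[[0,0,-0.004],[0,0,0]],[[0,0,-0.006],[0,0,0]],[[0,0,-0.006],[0,0,0]]]'; python3 -m pendant '[[[0,0,0],[0,0,0]],[[0,0,0],[0,0,0]],[[0,0,0],[0,0,0]],[[0,0,0],[0,0,0]],[[0,0,-0.03],[0,0,0]],[[0,0,-0.07],[0,0,0]],[[0,0,-0.11],[0,0,0]],[[0.01,0,-0.15],[0,0,0]],[[0.01,0,-0.175],[0,0,0]],[[0.01,0,-0.175],[0,0,0]],[[0.01,0,-0.175],[0,0,0]]]' 45; python3 look.py w11 bar_handle bar_hinge block_mid block_fin; python3 pl.py; python3 - <<'E'
from h import *
print(robot.sense()['ee_pos'])
for n in('bar_handle','rod_handle','rod_foot','bottle_mid','jar_mid','plug1_mid'):
    L=[(c,pinpoint(c,n)[:2]) for c in('scene','side')];print(n,[(c,round(d['p'],2),d['location']) for c,l in L for d in l])
    if all(l for c,l in L): print('  ',*tri([ray(c,l[0]['location']) for c,l in L]))
E
```

```text
t: 55.32
ee_pos: [0.5655, 0.0121, 0.1088]
tool_rot: [[-0.064, 0.998, -0.002], [0.998, 0.064, -0.0], [0.0, -0.002, -1.0]]
force: [-3.8, -1.6, 2.6]
width: 0.0131
t: 56.23
ee_pos: [0.567, 0.0221, 0.2857]
tool_rot: [[-0.064, 0.998, 0.005], [0.998, 0.064, 0.0], [0.0, 0.005, -1.0]]
force: [-0.4, 0.4, -1.2]
width: 0.0419
bar_handle 0.75 [316.8 240.4] [0.5658 0.0112 0.11  ]
bar_handle 0.75 [350.1 213.1] [0.5905 0.0349 0.11  ]
bar_handle 0.37 [351.3 219. ] [0.5918 0.0303 0.11  ]
bar_hinge 0.92 [467.5 227. ] [0.6975 0.0221 0.075 ]
block_fin 0.56 [353.6 220. ] [0.6008 0.0147 0.04  ]
scene (353, 149, 30, 33) 633.5 [[368, 149], [382, 158], [380, 171], [366, 181], [353, 171], [353, 159]]
side (380, 423, 44, 52) 1482.5 [[391, 423], [423, 433], [412, 474], [380, 463]]
side (307, 400, 42, 50) 1428.0 [[318, 400], [348, 409], [337, 449], [307, 438], [307, 425]]
[-0.4829 -0.1749 -0.0678] [-0.0856  0.0228 -0.0206] [0.5654 0.022  0.2828]
[0.5654 0.022  0.2828]
bar_handle [('scene', 0.71, [308.3, 226.0]), ('scene', 0.63, [130.9, 339.2]), ('side', 0.77, [338.9, 254.8]), ('side', 0.15, [359.6, 442.8])]
   [0.5699 0.0094 0.1104] 0.0005547281891755325
rod_handle [('scene', 0.97, [113.9, 318.5]), ('side', 0.9, [432.4, 146.9]), ('side', 0.61, [323.2, 293.8])]
   [ 0.4475 -0.3394  0.1195] 0.0007230506162276981
rod_foot [('scene', 0.78, [131.1, 343.3]), ('side', 0.78, [425.1, 182.8])]
   [ 0.4497 -0.3395  0.0244] 0.00090198690255766
bottle_mid [('scene', 0.69, [431.7, 178.9]), ('side', 0.66, [222.4, 384.9])]
   [0.6792 0.2793 0.0819] 0.00046697072877348436
jar_mid [('scene', 0.69, [240.5, 385.0]), ('scene', 0.47, [429.5, 178.2]), ('side', 0.89, [329.2, 174.7]), ('side', 0.63, [326.2, 426.4])]
   [ 0.6576 -0.2796  0.0504] 0.003292668268848464
plug1_mid [('scene', 0.42, [329.7, 138.5]), ('side', 0.78, [402.6, 451.1])]
   [0.4108 0.2853 0.0259] 0.0015111451911651425
```

```bash
python3 -c "
from h import *
print(close_job())"
```

```text
the job is handed in; nothing more can be done
None
```

The job is handed in, finished at about 56 s of the 210 s allowed. There were two plugs, in the outer pockets; the middle pocket was empty.

**What I did:**
- I swung the bar up to about 1.26 rad and drew the block out to about 5 mm from the front stop.
- I drew both plugs with the rod and stood them in the tray, which had been knocked aside by then, so I measured it again first.
- I put the rod back in its stand, pushed the block in until it met the rear stop, and pressed the bar down to its stop.

**What did not go to plan:**
- **Second plug:** it caught on the rod as I lifted the rod out. My attempt to set it down again wedged it, with about 33 N at the wrist. A further 14 degrees anticlockwise freed it, and the picture showed it standing upright, slot up.
- **Rod:** the wedging left it tilted about 8 degrees and about 6 mm high in the gripper. I tilted the tool to match, and the collar met the stand.

**Last checks:**
- The final readings put the bar handle at its lowered height, the block at about +58 mm, and the rod, bottle and jar where they started, within the cameras' few millimetres.
- The side camera shows both plugs unmoved in the tray; in the scene view the colour check missed the first plug, probably hidden by the arm, though the network still found it.
- All 16 picture views were used by then, so these checks rest on the networks and measurements, not on a last look.

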